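# Make up the stack mould for a pour

## Robot

A 6-joint arm with a two-finger parallel gripper is mounted at the origin on a cart in front of the work surface, level with it; the furniture and walls round the work are solid. World frame = base frame: x ahead of the robot, y to its left, z up, the work surface at z = 0. Lengths are in m, angles in rad, forces in N, time in s.
With the tool pointing down it reaches from about 0.375 to 0.75 m from the base axis. Payload 9 kg.
Tool frame: the origin (TCP) lies at the very end of the fingers, on their centre line; the grasp point (between the pads) lies 19 mm behind it; x points along the fingers, z is the direction in which the jaws open and shut, and the axes are right-handed (so a half turn about x gives the same grasp; the last joint's range is limited). The gripper opens to 85 mm and grips with 20 to 120 N. Pads are 22 mm wide; open, the fingers measure 114 mm over their backs; the gripper's body (76 mm by 85 mm) begins 54 mm behind the grasp point. The pads swing forward as they close: fully open they stand 13 mm farther back than shut.
Start: joints at [-1.499, 0.104, 0.097, 1.564, 0, 1.353], TCP at [0.171, -0.575, 0.231] pointing down, gripper open.
Joint ranges: [-2.99, 2.99], [-0.84, 1.86], [-1.1, 1.16], [-1.84, 2.11], [-1.51, 1.56], [-3.14, 3.14]. Speed limits (rad/s): [2.22, 2.22, 2.57, 3.14, 3.14, 3.14].

## Interface

Orientations are given as [roll, pitch, yaw] about the fixed x, y, z axes, in that order (R = Rz(yaw) Ry(pitch) Rx(roll)).
In Python, from workcell import bot gives the robot as it stands.
- The arm moves only by the tool arm_command, never from a script. Its arguments are lists of equal length, an entry for each row: "dp": the shift along the world's x, y, z in mm, a list of three; "turn": the turn about the world's z in rad. In form: {"dp": [[x, y, z], ...], "turn": [turn, ...]}. A call has 1 to 20 rows; each row shifts and turns the commanded pose from where the row before left it; what a row does not reach is not made up. A row lasts 1/8 s, in which the tool goes at most 62.5 mm and 10.7 degrees, less where a joint would pass 70% of its speed; a pose out of reach is approached as far as the arm can. A call with a gripper value outside its range is refused whole. "jaw" is the finger opening in mm, from 0 to 85.4, set as the call begins (left out, the last holds). The fingers move at their own pace and stop on an object; "grip_force" is the grip in N (left out, the last holds). Time passes only in rows, so rows that do not move let the fingers close. It gives the time, the measured TCP pose, the force and the opening at its end, in the units of the state.
- bot.get_obs(): the state, without advancing time (a new reading comes with each control period).
- bot.grab_frame(name): name is "side" or "top" or "wrist"; returns the picture (384x512x3 uint8, blue, green, red); there is no depth.
- bot.camera_model(name): a dict with "intrinsics" (3x3 intrinsics, pixels), "position" and "orientation" of the camera in the world; the wrist camera has in their place "hand_eye" (4x4, takes a point from camera to tool coordinates, whose origin is the TCP and whose axes are the tool frame's). Camera axes: x right, y down, z forward; pixel columns grow to the right and rows downward; lengths in m; the calibration is good to about 2 mm. A picture is of the moment at which its call begins: read the wrist's pose just before it. camera_model takes no time and is no camera call.
- bot.close_job(): hands the job in, once; it reports no verdict.
The state is a dict: "time": time; "q": joint angles; "joint_velocities": joint speeds; "effort": joint torques, N m; "eef_pos": TCP position; "tcp_rot": TCP orientation; "wrist_force": force on the tool from outside, world axes, zero at the start; "ft_torque": the same for the moment, N m; "opening": finger opening in m.
Only numpy, scipy, OpenCV 4.12 (cv2) and the standard library are available. Lean on these libraries where they do the work, as an engineer would, in place of code of your own. Each camera call takes 0.05 s, during which the arm holds its last target.

## Task

Make up the graphite stack mould on its base, ready for pouring: first the plate with the wide bore, on it the plate with the narrow bore, then the sprue plate with its round cup seat upwards, each sitting level and fully down with its lugs in the notches below, and last stand the pouring cup in the seat of the sprue plate. Leave the flux jar, the borax cone and the steel dapping block where they are.

Things in the scene. Friction and masses are not known exactly. Their poses are not given: they have to be found in the camera images.
- mould_base: Fixed target: graphite block 56 x 100 mm on a steel board 72 x 124 x 8 mm, top 34 mm up, blind 44 mm recess. Notches at both ends of its top (also of both bored plates), open to the end, 35 mm wide, 9.5 deep, walls sloping in, take the lugs above with 1.5 mm play. Origin: centre of underside, on the bench; x across the 56, y along the 100 mm. A seated plate's origin is 26 mm above it.
- wide_plate: Graphite slab 56 x 100 x 28 mm with a 36 mm through bore, 0.25 kg. Under its ends hang two tapered lugs 8 mm high (24 x 6 mm at the tip, 32 x 10 at the root, 43 mm from the middle); it rests on them. Origin: centre, at lug-tip level, so slab 8 to 36 mm above; x across the 56 mm (grip there), y along the 100. A half turn is the same. Notches on top. A plate seated on it: origin 28 mm above.
- narrow_plate: Graphite slab 56 x 100 x 20 mm with a 24 mm through bore, 0.22 kg. Lugs below (as on the wide-bored plate: 8 mm high), notches on top. Rests on its lugs. Origin: centre, at lug-tip level, so slab 8 to 28 mm above; x across the 56 mm (grip there), y along the 100 mm. A half turn is the same. A plate seated on it: origin 20 mm above.
- sprue_plate: Graphite slab 56 x 100 x 22 mm, flat top without notches; in its middle a round seat 41 mm across, 8 mm deep, with a 12 mm sprue hole. 0.25 kg. Lugs below (8 mm high, as on the others), rests on them. Origin: centre, at lug-tip level, so slab 8 to 30 mm above; x across the 56 mm (grip there), y along the 100. A half turn is the same. The cup seated in it: origin 22 mm above.
- pouring_cup: Off-white ceramic cup, open on top, 44 mm across and 44 mm high, 0.09 kg: straight body from 12 mm up (grip it across there), below it a narrower round foot (33 mm across at the bottom, 36 mm at 10 mm up). Origin: centre of the foot's underside, on the bench at the start; z up.
- flux_jar: Bystander: white jar with a black cap, 44 mm across, 54 mm high. Origin: centre of its underside. Loose.
- borax_cone: Bystander: white blunt cone, 27 mm across at the foot, 36 mm high. Origin: centre of its underside. Loose.
- dapping_block: Bystander: grey steel cube, 45 mm, with round hollows in its faces. Origin: centre of its underside. Loose, heavy.
- torch_stand: Fixed obstacle: brazing torch leaning in a clamp stand behind the middle of the work. Origin on the bench. Its handle overhangs the bench at 215 to 365 mm height, from 90 mm in front of the origin (-x) backwards, 30 to 140 mm to the right of it (-y). Pass on the robot's side of it when crossing from left to right.
Mind the look-alikes: they are no part of the job. Leave any yellow look-alike of the pouring_cup alone.

How it is judged:
On the way, in this order (a step that is already met when the one before it is completed fails the run):
1. the wide-bored plate is seated on the mould base, its lugs down in the base's notches (horizontal distance between wide_plate and mould_base below 0.004 m and z of wide_plate in the frame of mould_base between 0.024 and 0.028 m and angle between the x axis of wide_plate and the x axis of mould_base, either way round below 0.08 rad and angle between wide_plate's own z axis and vertical below 0.05 rad), for 0.2 s.
2. the narrow-bored plate is seated on the wide-bored plate (horizontal distance between narrow_plate and wide_plate below 0.004 m and z of narrow_plate in the frame of wide_plate between 0.026 and 0.03 m and angle between the x axis of narrow_plate and the x axis of wide_plate, either way round below 0.08 rad and angle between narrow_plate's own z axis and vertical below 0.05 rad), for 0.2 s.
3. the sprue plate is seated on the narrow-bored plate (horizontal distance between sprue_plate and narrow_plate below 0.004 m and z of sprue_plate in the frame of narrow_plate between 0.018 and 0.022 m and angle between the x axis of sprue_plate and the x axis of narrow_plate, either way round below 0.08 rad and angle between sprue_plate's own z axis and vertical below 0.05 rad), for 0.2 s.
4. the pouring cup stands in the round seat of the sprue plate (horizontal distance between pouring_cup and sprue_plate below 0.004 m and z of pouring_cup in the frame of sprue_plate between 0.02 and 0.024 m and angle between pouring_cup's own z axis and vertical below 0.06 rad), for 0.2 s.
At the end, for the whole second after the job is handed in: Base, wide-bored plate, narrow-bored plate, sprue plate and cup are stacked in this order: each centred on the one below within 4 mm, down within 2 mm, plates parallel within 0.08 rad (either way round) and level within 0.05 rad, cup upright within 0.06 rad, all at rest (all of step 1 and all of step 2 and all of step 3 and all of step 4 and linear speed of each of wide_plate, narrow_plate, sprue_plate, pouring_cup below 0.02 m/s); the robot touches nothing.
It fails at once if the flux jar is moved by more than 40 mm (distance of flux_jar from where it was at the start of the episode above 0.04 m).
It fails at once if the borax cone is moved by more than 40 mm (distance of borax_cone from where it was at the start of the episode above 0.04 m).
It fails at once if the dapping block is moved by more than 40 mm (distance of dapping_block from where it was at the start of the episode above 0.04 m).
It also fails if it takes over 141 s, if anything falls off the work surface, if the arm or the gripper's body presses on something with over 40 N, if the wrist force passes 120 N, or if a joint passes its speed limit or range.

## Working session

There is one attempt and no reset: what is moved stays moved. The work goes in short steps, Python scripts to look and compute and a tool call to move; the robot and the scene stay as the last step left them, time stands still between calls to the robot, and variables do not carry over. Pictures are saved under pics/ and viewed, and the job is handed in when it is done.

Besides the shell and the picture viewer there is one more tool, called as name(argument=value, ...), one argument or row to a line, values as JSON. arm_command: Moves the arm, as the interface text tells. Its arguments: {"type":"object","properties":{"dp":{"type":"array","items":{"type":"array","items":{"type":"number"}}},"turn":{"type":"array","items":{"type":"number"}},"jaw":{"type":"number"},"grip_force":{"type":"number"}},"required":["dp","turn"]}

```bash
mkdir -p pics; ls; python3 - <<'E'
from workcell import bot
import cv2,json
print(bot.get_obs())
for n in ["side","top","wrist"]:
    cv2.imwrite(f"pics/{n}0.png",bot.grab_frame(n)); print(n,bot.camera_model(n))
E
```

```text
pics
{'time': 0.0, 'q': array([-1.49875823e+00,  1.04695648e-01,  9.64558948e-02,  1.56391094e+00,
       -2.13973218e-05,  1.35310431e+00]), 'joint_velocities': array([ 0.00020605, -0.00173553, -0.00134286, -0.00018235, -0.00045075,
        0.00085378]), 'effort': array([-1.77716756e-03, -5.56933200e+01,  5.03646863e+01,  1.71305059e-02,
       -5.67239240e-04, -7.79175934e-06]), 'eef_pos': array([ 0.17139818, -0.57463924,  0.23051711]), 'tcp_rot': array([2.9396981 , 1.56944179, 1.65863191]), 'wrist_force': array([0.30846617, 0.58017754, 0.79254162]), 'ft_torque': array([-0.01384183,  0.00450931, -0.01280634]), 'opening': 0.08551604061340022}
side {'intrinsics': array([[366.50117769,   0.        , 252.29292394],
       [  0.        , 366.50117769, 188.34880131],
       [  0.        ,   0.        ,   1.        ]]), 'position': array([ 0.15789932, -0.8562172 ,  0.55915129]), 'orientation': array([-2.12042789, -0.0058494 , -0.43819889])}
top {'intrinsics': array([[374.3111114 ,   0.        , 257.67585912],
       [  0.        , 374.3111114 , 195.51809504],
       [  0.        ,   0.        ,   1.        ]]), 'position': array([ 0.31114999, -0.06291915,  1.0676693 ]), 'orientation': array([-2.94426573, -0.00657664, -1.59871508])}
wrist {'intrinsics': array([[297.72057301,   0.        , 256.96462541],
       [  0.        , 297.72057301, 187.18395659],
       [  0.        ,   0.        ,   1.        ]]), 'hand_eye': array([[-1.74436278e-06, -3.16867729e-01,  9.48469737e-01,
        -1.42688858e-01],
       [ 1.87950448e-04, -9.48469721e-01, -3.16867723e-01,
         8.21482569e-02],
       [ 9.99999982e-01,  1.77712580e-04,  6.12099070e-05,
        -4.02939594e-04],
       [ 0.00000000e+00,  0.00000000e+00,  0.00000000e+00,
         1.00000000e+00]])}
```

View pics/side0.png

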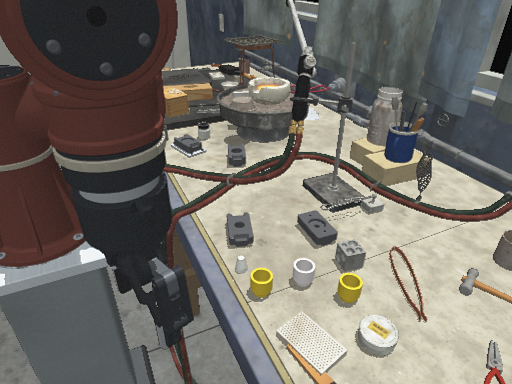

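View pics/top0.png

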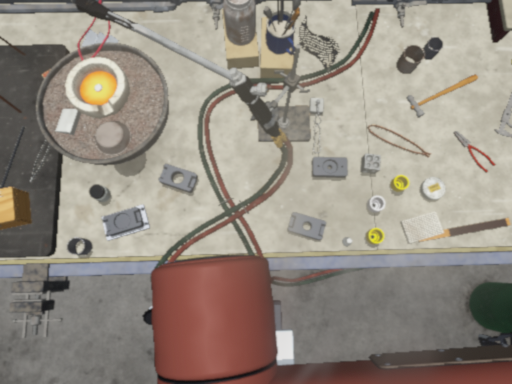

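View pics/wrist0.png

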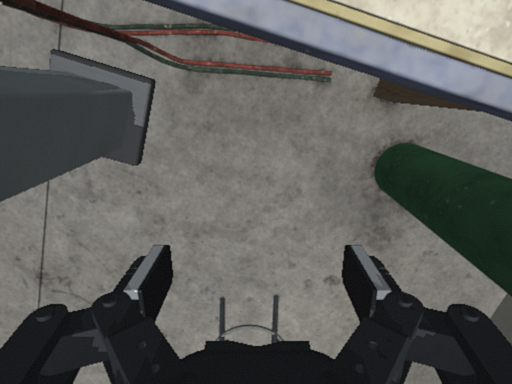

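```bash
cat > h.py <<'E'
import numpy as np, cv2
from scipy.spatial.transform import Rotation as R
from workcell import bot
def cam(n,obs=None):
    m=bot.camera_model(n); K=np.array(m['intrinsics'])
    if n=='wrist':
        obs=obs or bot.get_obs(); T=np.eye(4); T[:3,:3]=R.from_euler('xyz',obs['tcp_rot']).as_matrix(); T[:3,3]=obs['eef_pos']
        T=T@m['hand_eye']; return K,T[:3,:3],T[:3,3]
    return K,R.from_euler('xyz',m['orientation']).as_matrix(),np.array(m['position'])
def px2w(n,uv,z,c=None):
    K,Rm,p=c or cam(n); uv=np.atleast_2d(uv).astype(float)
    d=np.c_[uv,np.ones(len(uv))]@np.linalg.inv(K).T@Rm.T
    return p+d*((z-p[2])/d[:,2])[:,None]
def w2px(n,P,c=None):
    K,Rm,p=c or cam(n); q=(np.atleast_2d(P)-p)@Rm@K.T; return q[:,:2]/q[:,2:]
def crop(src,x0,y0,x1,y1,s,out):
    im=cv2.imread(src); cv2.imwrite(out,cv2.resize(im[y0:y1,x0:x1],None,fx=s,fy=s,interpolation=cv2.INTER_CUBIC))
E
python3 - <<'E'
from h import *
crop('pics/top0.png',60,140,220,260,5,'pics/topL.png')
crop('pics/top0.png',280,140,440,260,5,'pics/topR.png')
for n,uv,z in [('base',(125,221),.034),('pl178',(178,178),.03),('pl329',(329,167),.03),('pl307',(307,225),.03),('cup',(376,203),.044),('cone',(348,241),.036),('cap',(98,192),.054),('dap',(371,163),.045)]:
    print(n,px2w('top',uv,z).round(3))
E
```

```text
base [[0.455 0.294 0.034]]
pl178 [[0.575 0.15  0.03 ]]
pl329 [[ 0.596 -0.283  0.03 ]]
pl307 [[ 0.431 -0.211  0.03 ]]
cup [[ 0.486 -0.404  0.044]]
cone [[ 0.383 -0.32   0.036]]
cap [[0.535 0.365 0.054]]
dap [[ 0.601 -0.4    0.045]]
```

```bash
python3 -c "
from h import *
crop('pics/side0.png',160,120,260,195,8,'pics/sideL.png')
crop('pics/side0.png',215,200,375,320,5,'pics/sideR.png')"
```

```text
(no output)
```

View pics/topL.png

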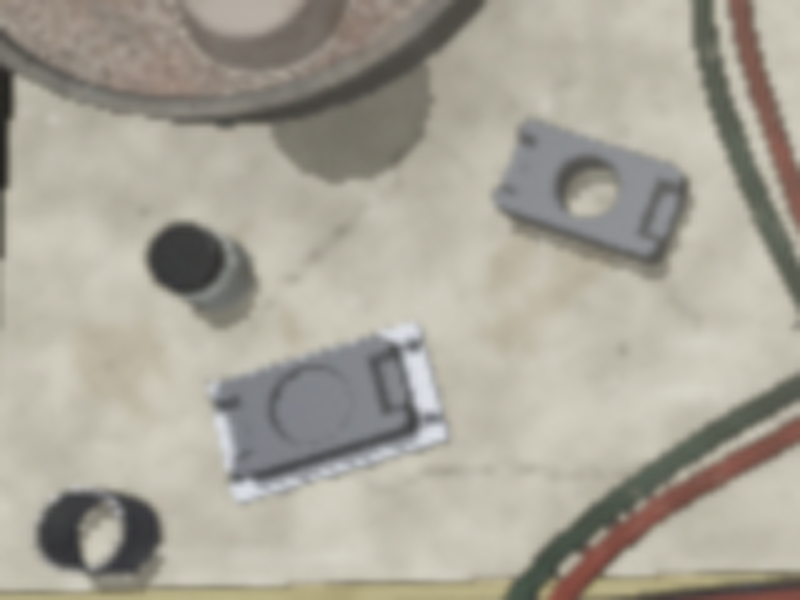

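View pics/topR.png

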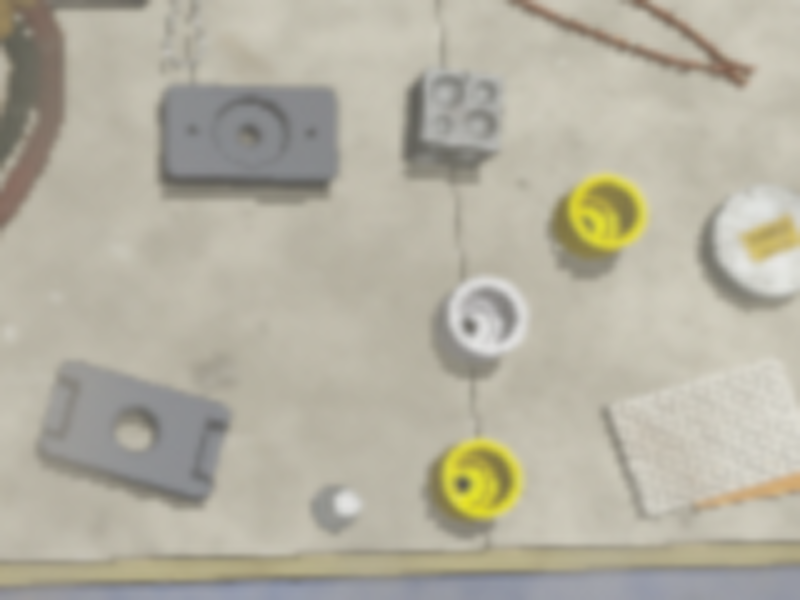

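View pics/sideL.png

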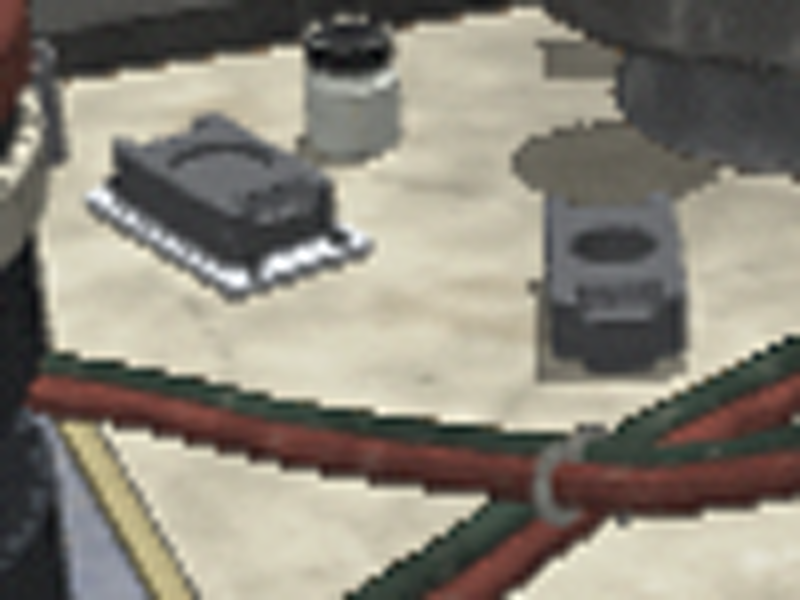

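View pics/sideR.png

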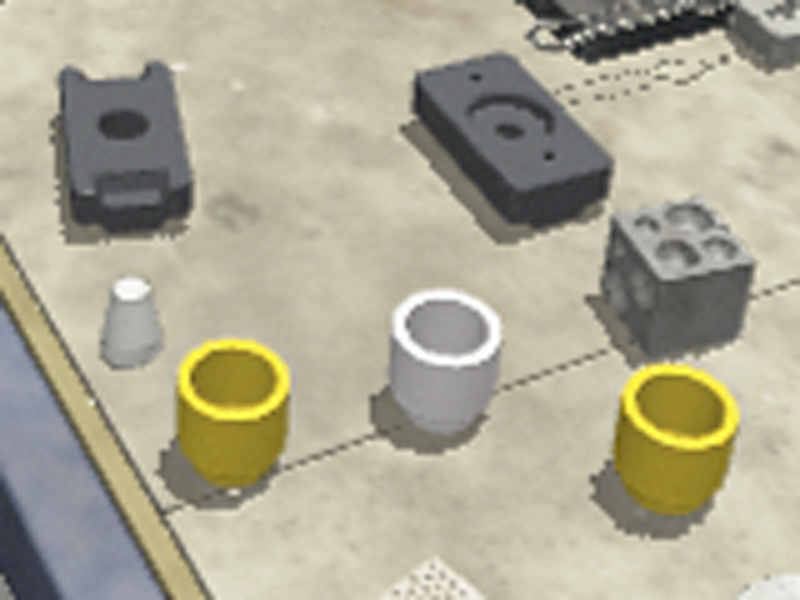

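```bash
cat >> h.py <<'E'
def jaw(obs=None):
    obs=obs or bot.get_obs(); M=R.from_euler('xyz',obs['tcp_rot']).as_matrix()
    return M
def fit(P):
    # P corners in order long edge first: A-B long, B-C short
    c=P.mean(0); l=(P[1]-P[0]+P[2]-P[3])/2; s=(P[2]-P[1]+P[3]-P[0])/2
    return c[:2].round(4), np.linalg.norm(l).round(4),np.linalg.norm(s).round(4), (np.arctan2(l[1],l[0])%np.pi).round(3), (np.arctan2(s[1],s[0])%np.pi).round(3)
E
python3 - <<'E'
from h import *
for n,cs,o,z in [('wide',[(530,118),(688,180),(655,262),(497,200)],(60,140),.036),('base',[(215,385),(385,335),(415,430),(240,480)],(60,140),.034),
 ('narrow',[(65,362),(230,405),(208,500),(40,452)],(280,140),.028),('sprue',[(165,85),(338,88),(332,185),(160,180)],(280,140),.030)]:
    print(n,fit(px2w('top',np.array(cs)/5.+o,z)))
print(jaw().round(3)); 
print('stand',px2w('top',(285,125),.01),'handle tip',px2w('top',(280,140),.21),px2w('top',(250,95),.3))
E
```

```text
wide (array([0.5739, 0.1475]), np.float64(0.0978), np.float64(0.0507), np.float64(1.166), np.float64(2.778))
base (array([0.4543, 0.3002]), np.float64(0.0975), np.float64(0.0562), np.float64(1.834), np.float64(0.316))
narrow (array([ 0.4287, -0.2111]), np.float64(0.0957), np.float64(0.0538), np.float64(1.274), np.float64(2.841))
sprue (array([ 0.5968, -0.285 ]), np.float64(0.0993), np.float64(0.0574), np.float64(1.521), np.float64(3.021))
[[-0.     0.958  0.286]
 [ 0.001  0.286 -0.958]
 [-1.     0.    -0.001]]
stand [[ 0.73552326 -0.16362392  0.01      ]] handle tip [[ 0.61731521 -0.13091578  0.21      ]] [[ 0.69132137 -0.06161699  0.3       ]]
```

```bash
cat >> h.py <<'E'
def tri(obs_list):
    A=[];b=[]
    for n,uv in obs_list:
        K,Rm,p=cam(n); d=Rm@np.linalg.inv(K)@np.array([*uv,1.]); d/=np.linalg.norm(d); M=np.eye(3)-np.outer(d,d); A.append(M); b.append(M@p)
    return np.linalg.solve(sum(A),sum(b))
E
python3 - <<'E'
from h import *
print('tip',tri([('top',(280,140)),('side',(296,132))]))
print('handle top',tri([('top',(243,82)),('side',(308,60))]))
print('handle mid',tri([('top',(262,112)),('side',(302,97))]))
print('pole top',tri([('side',(353,43)),('top',(292,80))]))
E
python3 -c "
from h import *
crop('pics/side0.png',270,0,400,220,3,'pics/sideT.png')
crop('pics/top0.png',190,50,340,170,5,'pics/topT.png')"
```

```text
tip [ 0.62006305 -0.1315304   0.20236487]
handle top [ 0.69407616 -0.04771054  0.35283952]
handle mid [ 0.66050776 -0.0870496   0.27374751]
pole top [ 0.70098637 -0.16086414  0.3982561 ]
```

View pics/topT.png

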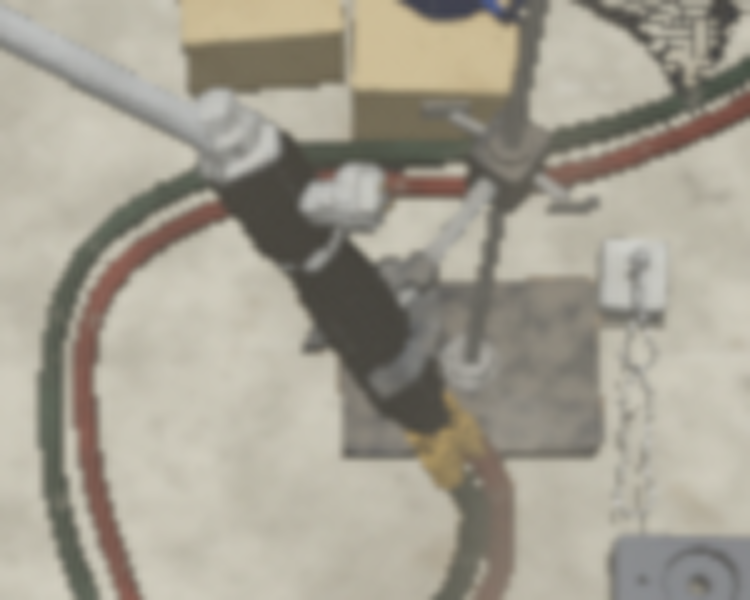

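View pics/sideT.png

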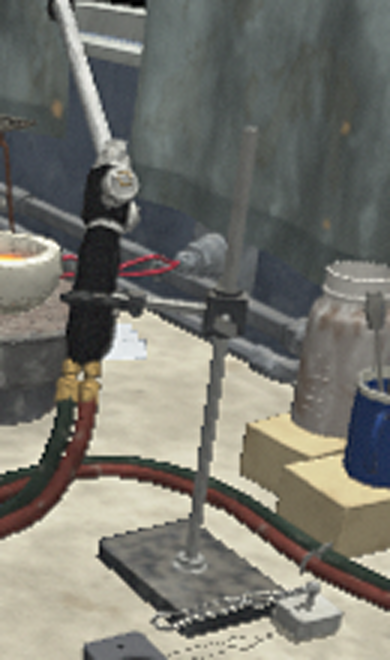

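arm_command(
  dp=[
    [49, 35, 10],
    [45, 40, 10],
    [40, 45, 0],
    [35, 45, 0],
    [30, 50, 0],
    [25, 55, 0],
    [20, 55, 0],
    [15, 60, 0],
    [10, 60, 0],
    [5, 60, 0],
    [5, 60, 0],
    [10, 60, 0],
    [40, 45, -20],
    [40, 35, -30],
    [15, 10, -40],
    [5, 0, -20],
    [0, 0, 0],
    [0, 0, 0],
  ],
  turn=[0.0583, 0.0583, 0.0583, 0.0583, 0.0583, 0.0583, 0.0583, 0.0583, 0.0583, 0.0583, 0.0583, 0.0583, 0.0583, 0.0583, 0.0583, 0, 0, 0],
  jaw=85,
)

```text
time: 2.4
eef_pos: [0.5603, 0.1386, 0.1435]
tcp_rot: [0.358, 1.569, -0.05]
wrist_force: [-0.3, 0.0, 1.0]
opening: 0.0852
```

```bash
cat >> h.py <<'E'
def look(name,cams=('wrist',)):
    o=bot.get_obs(); np.save(f'pics/{name}_pose.npy',np.r_[o['eef_pos'],o['tcp_rot']])
    for c in cams: cv2.imwrite(f'pics/{name}_{c}.png',bot.grab_frame(c))
    print('t',o['time'],o['eef_pos'].round(4),'jawang',jang(o).round(4),'q',np.round(o['q'],2),'F',np.round(o['wrist_force'],1),'op',round(o['opening'],4))
def jang(o):
    M=jaw(o); return np.arctan2(M[1,2],M[0,2])
def wc(name):
    p=np.load(f'pics/{name}_pose.npy'); return cam('wrist',{'eef_pos':p[:3],'tcp_rot':p[3:]})
E
python3 -c "
from h import *
look('w1'); print(jaw().round(3))"
```

```text
t 2.4 [0.5603 0.1386 0.1435] jawang -0.4082 q [ 0.02  0.03 -0.14  1.4  -0.    2.  ] F [-0.3  0.   1. ] op 0.0852
[[ 0.003  0.397  0.918]
 [-0.     0.918 -0.397]
 [-1.     0.001  0.003]]
```

View pics/w1_wrist.png

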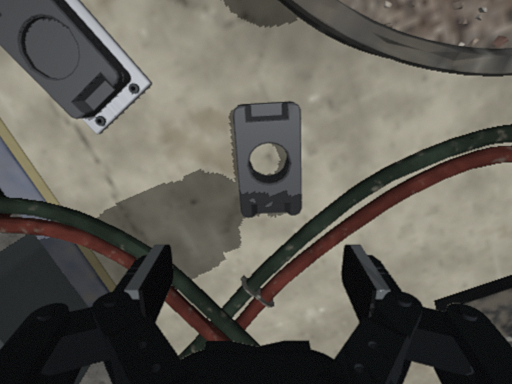

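```bash
python3 -c "
from h import *
crop('pics/w1_wrist.png',210,85,330,230,5,'pics/w1z.png')
crop('pics/w1_wrist.png',0,0,160,140,5,'pics/w1b.png')"
```

```text
(no output)
```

View pics/w1z.png

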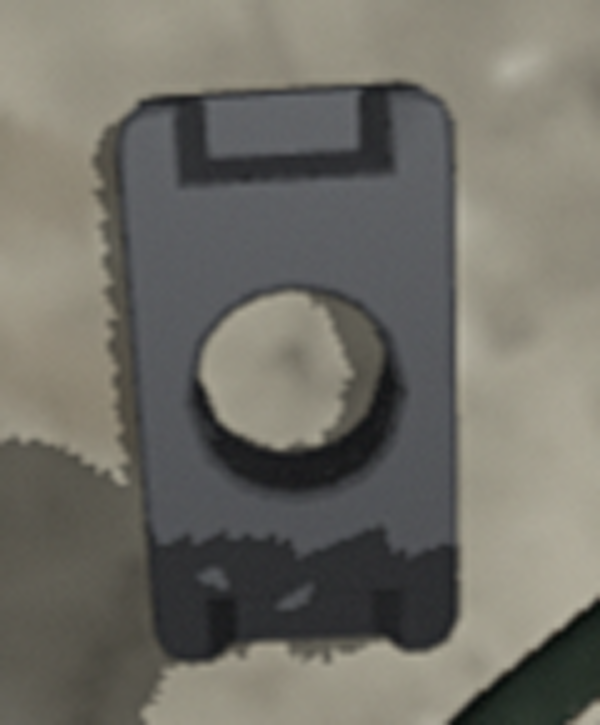

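```bash
python3 - <<'E'
from h import *
c=wc('w1')
o=np.array([210,85])
P=px2w('w',np.array([(118,105),(455,84),(458,643),(158,662)])/5.+o,.036,c)
Q=P[[1,2,3,0]]
print(fit(Q))
b=np.array([(190,390),(405,390),(298,287),(298,493)])/5.+o
B=px2w('w',b,.036,c); print(B.round(4)); print('bore',(B[0]+B[1])[:2]/2,(B[2]+B[3])[:2]/2)
E
```

```text
(array([0.5788, 0.1531]), np.float64(0.0986), np.float64(0.0548), np.float64(1.214), np.float64(2.797))
[[0.5618 0.1605 0.036 ]
 [0.5959 0.1458 0.036 ]
 [0.5858 0.1696 0.036 ]
 [0.5717 0.1359 0.036 ]]
bore [0.5788299  0.15315169] [0.57874785 0.15274006]
```

View pics/w1b.png

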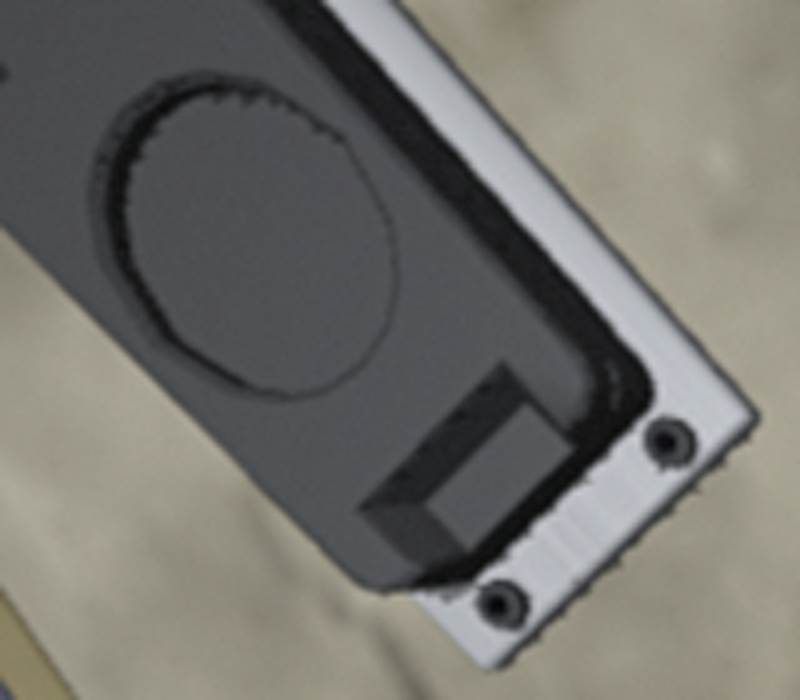

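arm_command(
  dp=[
    [18.5, 14.5, -10],
    [0, 0, -25],
    [0, 0, -25],
    [0, 0, -25],
    [0, 0, -25],
    [0, 0, -15],
    [0, 0, -8.5],
    [0, 0, 0],
    [0, 0, 0],
  ],
  turn=[0.058, 0, 0, 0, 0, 0, 0, 0, 0],
)

```text
time: 3.58
eef_pos: [0.5791, 0.1538, 0.0092]
tcp_rot: [0.349, 1.569, 0.0]
wrist_force: [0.2, -0.7, 0.4]
opening: 0.0847
```

```bash
python3 -c "
from h import *
look('w2',('wrist','side'))"
```

```text
t 3.575 [0.5791 0.1538 0.0092] jawang -0.3486 q [ 0.04  0.18 -0.23  1.16 -0.    1.96] F [ 0.2 -0.7  0.4] op 0.0847
```

View pics/w2_wrist.png

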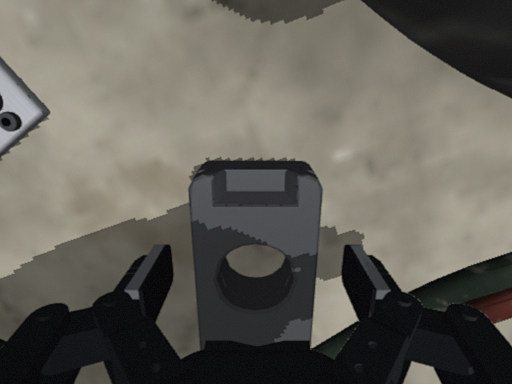

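View pics/w2_side.png

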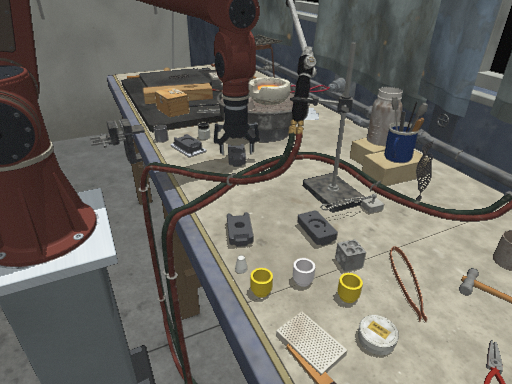

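arm_command(
  dp=[
    [0, 0, 0],
    [0, 0, 0],
    [0, 0, 0],
    [0, 0, 0],
    [0, 0, 0],
    [0, 0, 0],
  ],
  turn=[0, 0, 0, 0, 0, 0],
  jaw=40,
  grip_force=60,
)

```text
time: 4.42
eef_pos: [0.5788, 0.1538, 0.0087]
tcp_rot: [0.326, 1.57, -0.022]
wrist_force: [-0.8, 0.5, 5.1]
opening: 0.0549
```

```bash
python3 -c "
from h import *
look('w3')"
```

```text
t 4.425 [0.5788 0.1538 0.0087] jawang -0.3485 q [ 0.04  0.18 -0.23  1.16 -0.    1.96] F [-0.8  0.5  5.1] op 0.0549
```

View pics/w3_wrist.png

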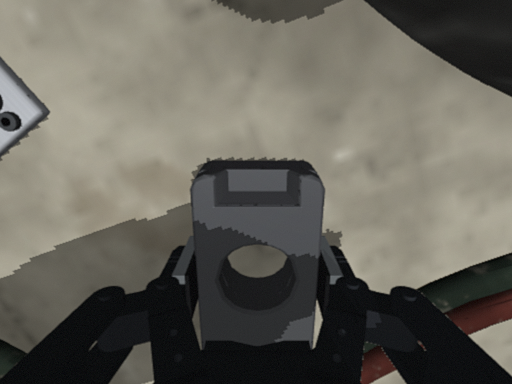

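arm_command(
  dp=[
    [0, 0, 10],
    [0, 0, 30],
    [0, 0, 40],
    [-10, 0, 40],
    [-25, 10, 30],
    [-30, 20, 0],
    [-30, 20, 0],
    [-4, 1, 0],
    [0, 0, 0],
    [0, 0, 0],
    [0, 0, 0],
  ],
  turn=[0, 0, 0, 0.12, 0.125, 0.125, 0.125, 0.116, 0, 0, 0],
)

```text
time: 5.85
eef_pos: [0.4797, 0.2045, 0.158]
tcp_rot: [3.089, 1.571, -2.934]
wrist_force: [-0.2, -0.3, -3.2]
opening: 0.0551
```

```bash
python3 -c "
from h import *
look('w4')
crop('pics/w4_wrist.png',180,30,340,370,2.2,'pics/w4z.png')"
```

```text
t 5.85 [0.4797 0.2045 0.158 ] jawang 0.2605 q [ 0.15 -0.14 -0.28  1.43 -0.    1.46] F [-0.2 -0.3 -3.2] op 0.0551
```

View pics/w4_wrist.png

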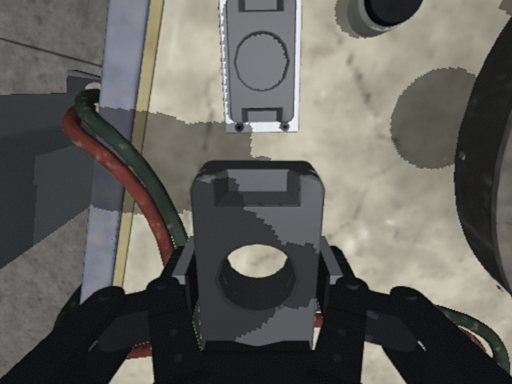

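```bash
python3 -c "
from h import *
crop('pics/w4_wrist.png',205,0,315,140,5,'pics/w4a.png')
crop('pics/w4_wrist.png',180,150,340,350,3.5,'pics/w4b.png')"
```

```text
(no output)
```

View pics/w4a.png

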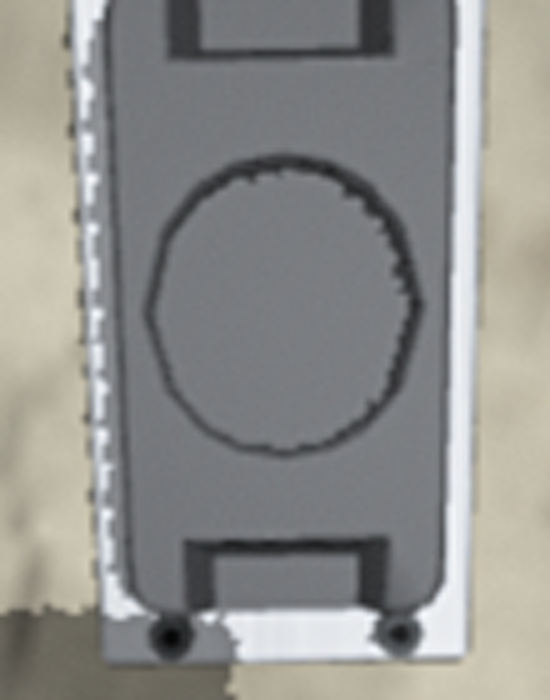

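View pics/w4b.png

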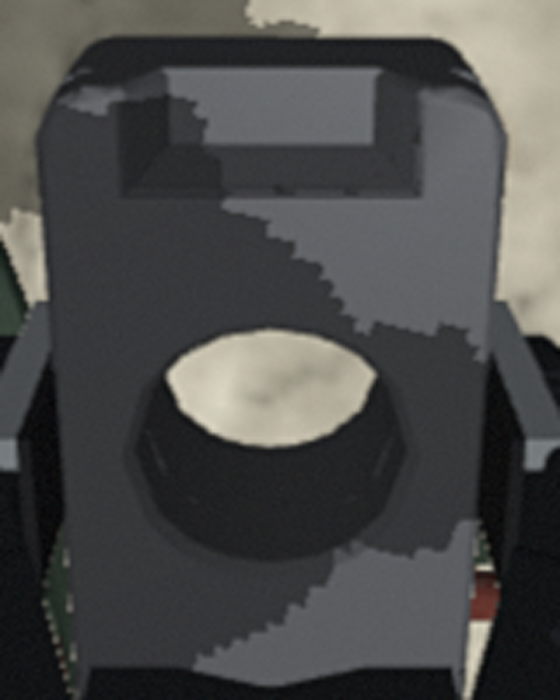

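```bash
cat >> h.py <<'E'
def meas(nm,pose,off,s,z,bore,left,right):
    """bore=(l,r,t,b) with centre col/row; left/right=two pts each top->bottom"""
    c=wc(pose); f=lambda p:px2w('w',np.array(p,float)/s+np.array(off),z,c)
    l,r,t,b=bore; E=f([(l,(t+b)/2),(r,(t+b)/2),((l+r)/2,t),((l+r)/2,b)])
    ctr=(E[:,:2].mean(0)); L=f(left);Rr=f(right)
    ang=lambda P:np.arctan2(*(P[0]-P[1])[[1,0]])
    # width between edges
    aL,aR=ang(L),ang(Rr); am=(aL+aR)/2; n=np.array([-np.sin(am),np.cos(am)])
    dl=(L[:,:2].mean(0)-ctr)@n; dr=(Rr[:,:2].mean(0)-ctr)@n
    print(nm,'ctr',ctr.round(4),'dia',np.linalg.norm(E[0]-E[1]).round(4),np.linalg.norm(E[2]-E[3]).round(4),'ang',aL.round(4),aR.round(4),'mean',am.round(4),'edge off',dl.round(4),dr.round(4))
    return ctr,am
E
python3 - <<'E'
from h import *
b,ab=meas('base','w4',(205,0),5,.034,(147,422,153,455),[(110,100),(128,590)],[(455,60),(443,590)])
c=wc('w4'); f=lambda p:px2w('w',np.array(p,float)/5+np.array((205,0)),.034,c)
print('notch lines mid',f([(282,55),(286,542)]).round(4), f([(282,55),(286,542)]).mean(0)[:2])
p=np.load('pics/w4_pose.npy')
w,aw=meas('wide','w4',(180,150),3.5,p[2]+.0273,(127,407,328,562),[(47,200),(72,600)],[(505,130),(470,640)])
print('wide - tcp',w-p[:2], 'rot',aw-ab); 
print('move', b-w)
E
```

```text
base ctr [0.4578 0.3049] dia 0.0455 0.0462 ang 1.8408 1.8474 mean 1.8441 edge off 0.0276 -0.0273
notch lines mid [[0.4478 0.3402 0.034 ]
 [0.4679 0.2685 0.034 ]] [0.45785071 0.30435249]
wide ctr [0.4799 0.2045] dia 0.0364 0.0357 ang 1.8216 1.8382 mean 1.8299 edge off 0.0266 -0.0281
wide - tcp [2.06918775e-04 2.28930466e-05] rot -0.01423335619072219
move [-0.02210083  0.10041441]
```

arm_command(
  dp=[
    [-10, 45, 0],
    [-12, 45, 0],
    [0, 10.5, -30],
    [0, 0, -40],
    [0, 0, -25],
    [0, 0, -13],
    [0, 0, 0],
    [0, 0, 0],
  ],
  turn=[0.006, 0.006, 0, 0, 0, 0, 0, 0],
)

```text
time: 6.9
eef_pos: [0.4583, 0.3056, 0.0515]
tcp_rot: [0.073, 1.569, 0.347]
wrist_force: [-0.2, 0.6, -2.5]
opening: 0.0549
```

```bash
python3 -c "
from h import *
look('w5',('wrist','side','top'))
crop('pics/w5_side.png',150,100,270,190,6,'pics/w5s.png')
crop('pics/w5_top.png',60,140,220,260,5,'pics/w5t.png')"
```

```text
t 6.9 [0.4583 0.3056 0.0515] jawang 0.2742 q [ 0.35  0.   -0.34  1.23 -0.    1.65] F [-0.2  0.6 -2.5] op 0.0549
```

View pics/w5_wrist.png

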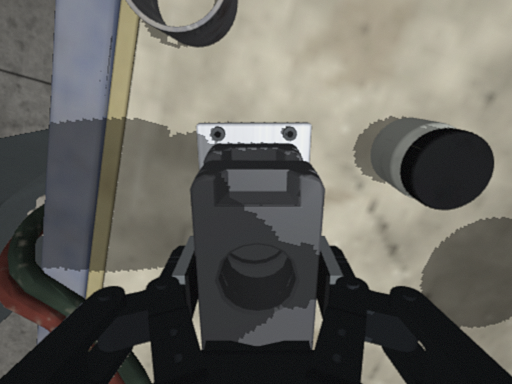

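View pics/w5s.png

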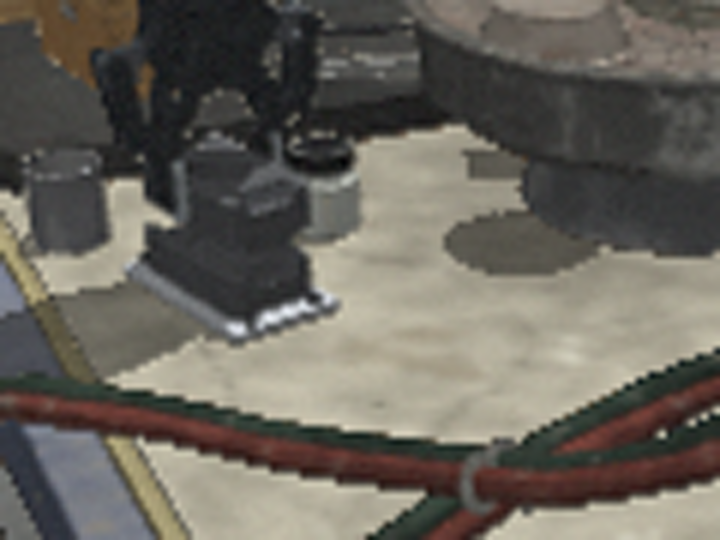

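```bash
python3 -c "
from h import *
c=wc('w5'); P=px2w('w',[(197,123),(311,123),(254,123)],.008,c); print(P, np.linalg.norm(P[0]-P[1]))
a=1.843; print(P[2,:2]-.062*np.array([np.cos(a),np.sin(a)]), np.arctan2(*(P[1]-P[0])[[1,0]]))"
```

```text
[[0.40679637 0.3548692  0.008     ]
 [0.47429114 0.37384121 0.008     ]
 [0.44052517 0.36434999 0.008     ]] 0.07011048976388658
[0.45719416 0.30463278] 0.27401788355334045
```

arm_command(
  dp=[
    [-0.7, -0.9, 0],
    [0, 0, -4],
    [0, 0, -4],
    [0, 0, -4],
    [0, 0, -3],
    [0, 0, -2],
    [0, 0, 0],
    [0, 0, 0],
  ],
  turn=[0, 0, 0, 0, 0, 0, 0, 0],
)

```text
time: 8.05
eef_pos: [0.4566, 0.3044, 0.0347]
tcp_rot: [-1.134, 1.57, -0.859]
wrist_force: [-7.5, -3.9, 14.0]
opening: 0.055
```

```bash
python3 -c "
from h import *
look('w6',('wrist','side'))
crop('pics/w6_side.png',150,100,270,190,6,'pics/w6s.png')"
```

```text
t 8.05 [0.4566 0.3044 0.0347] jawang 0.2747 q [ 0.35  0.01 -0.36  1.2  -0.    1.65] F [-7.5 -3.9 14. ] op 0.055
```

View pics/w6s.png

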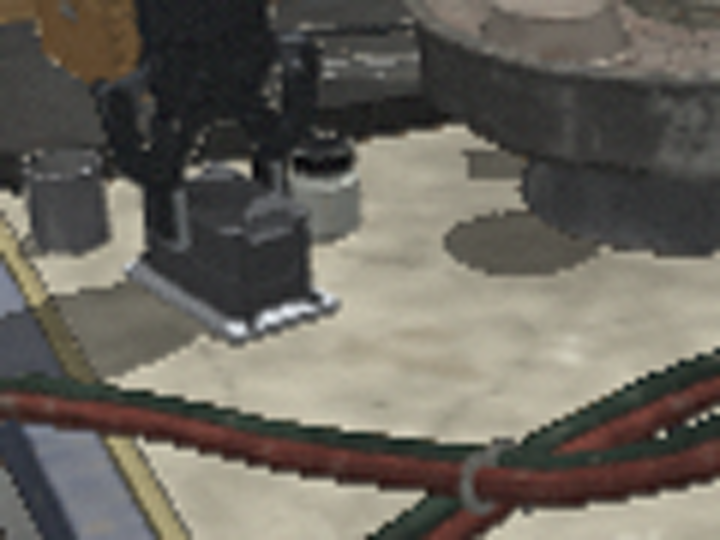

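arm_command(
  dp=[
    [0, 0, 0],
    [0, 0, 0],
    [0, 0, 0],
    [0, 0, 0],
    [0, 0, 20],
    [0, 0, 30],
    [12, -45, 40],
    [14, -50, 0],
    [0, 0, 0],
    [0, 0, 0],
  ],
  turn=[0, 0, 0, 0, 0, 0, 0, 0, 0, 0],
  jaw=72,
)

```text
time: 9.4
eef_pos: [0.4825, 0.2095, 0.1229]
tcp_rot: [2.247, 1.57, 2.521]
wrist_force: [-0.4, 0.3, 0.9]
opening: 0.0717
```

```bash
python3 -c "
from h import *
look('w7')
crop('pics/w7_wrist.png',205,0,315,140,5,'pics/w7a.png')"
```

```text
t 9.4 [0.4825 0.2095 0.1229] jawang 0.2738 q [ 0.16 -0.11 -0.32  1.37  0.    1.46] F [-0.4  0.3  0.9] op 0.0717
```

View pics/w7_wrist.png

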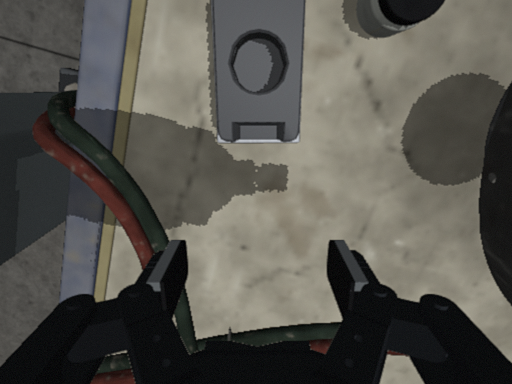

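View pics/w7a.png

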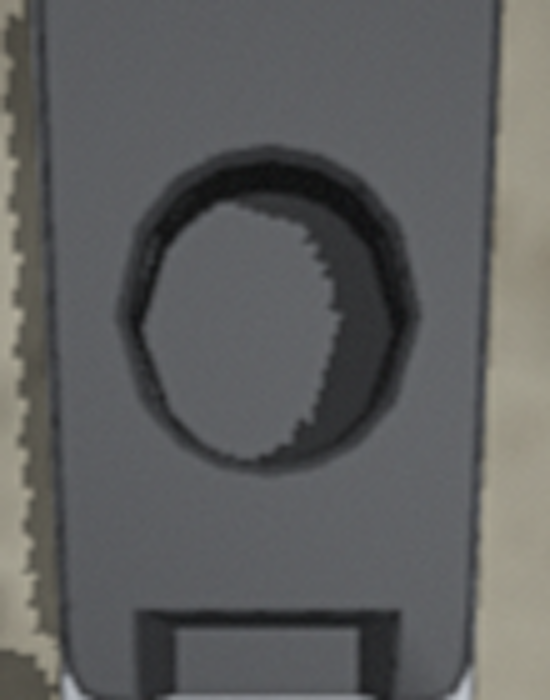

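```bash
python3 - <<'E'
from h import *
meas('wide','w7',(205,0),5,.062,(117,420,147,474),[(38,50),(65,620)],[(502,50),(475,620)])
E
```

```text
wide ctr [0.4579 0.3034] dia 0.0383 0.0383 ang 1.8513 1.8426 mean 1.847 edge off 0.0276 -0.028
```

arm_command(
  dp=[
    [-20, -30, 40],
    [-15, -50, 40],
    [-10, -55, 20],
    [-5, -55, 0],
    [-5, -55, 0],
    [-2.5, -55, 0],
    [0, -55, -10],
    [0, -50, -40],
    [0, -29.5, -43],
    [0, 0, 0],
    [0, 0, 0],
  ],
  turn=[-0.071, -0.071, -0.071, -0.071, -0.071, -0.071, -0.071, -0.071, 0, 0, 0],
  jaw=85,
)

```text
time: 10.82
eef_pos: [0.4264, -0.2204, 0.1298]
tcp_rot: [0.841, 1.57, 0.549]
wrist_force: [0.3, -0.0, 0.7]
opening: 0.0854
```

```bash
python3 -c "
from h import *
look('n1')
crop('pics/n1_wrist.png',190,80,330,230,5,'pics/n1z.png')"
```

```text
t 10.825 [ 0.4264 -0.2204  0.1298] jawang -0.2922 q [-0.75 -0.26 -0.44  1.4   0.    1.11] F [ 0.3 -0.   0.7] op 0.0854
```

View pics/n1_wrist.png

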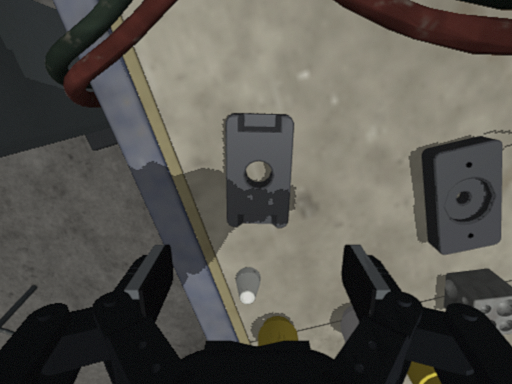

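View pics/n1z.png

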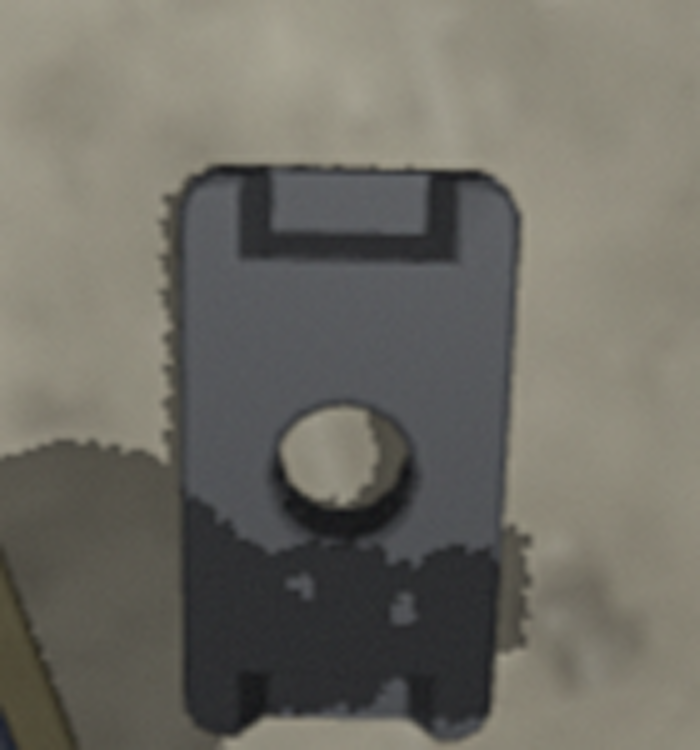

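```bash
python3 - <<'E'
from h import *
meas('narrow','n1',(190,80),5,.028,(270,418,400,542),[(183,240),(184,690)],[(520,230),(495,690)])
print(px2w('w',(247,299),.036,wc('n1')))
E
```

```text
narrow ctr [ 0.4317 -0.2094] dia 0.0253 0.0252 ang 1.2487 1.2631 mean 1.2559 edge off 0.0274 -0.0278
[[ 0.38599392 -0.32287566  0.036     ]]
```

arm_command(
  dp=[
    [5.3, 11, -10],
    [0, 0, -25],
    [0, 0, -25],
    [0, 0, -25],
    [0, 0, -20],
    [0, 0, -10],
    [0, 0, -5],
    [0, 0, 0],
    [0, 0, 0],
  ],
  turn=[-0.023, 0, 0, 0, 0, 0, 0, 0, 0],
)

```text
time: 12.0
eef_pos: [0.4317, -0.2107, 0.0099]
tcp_rot: [-0.375, 1.57, -0.691]
wrist_force: [-0.3, -0.2, 0.1]
opening: 0.085
```

arm_command(
  dp=[
    [0, 0, 0],
    [0, 0, 0],
    [0, 0, 0],
    [0, 0, 0],
    [0, 0, 0],
    [0, 0, 0],
  ],
  turn=[0, 0, 0, 0, 0, 0],
  jaw=40,
  grip_force=60,
)

```text
time: 12.75
eef_pos: [0.4316, -0.2107, 0.0098]
tcp_rot: [-0.374, 1.57, -0.69]
wrist_force: [-0.4, 0.5, 5.4]
opening: 0.0547
```

```bash
python3 -c "
from h import *
look('n2')"
```

```text
t 12.75 [ 0.4316 -0.2107  0.0098] jawang -0.3166 q [-0.73 -0.18 -0.59  1.16  0.    1.16] F [-0.4  0.5  5.4] op 0.0547
```

View pics/n2_wrist.png

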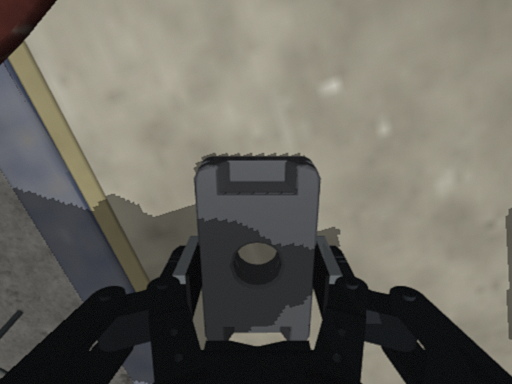

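arm_command(
  dp=[
    [0, 0, 10],
    [0, 0, 40],
    [0, 0, 50],
    [0, 30, 50],
    [3, 55, 40],
    [5, 55, 0],
    [5, 55, 0],
    [5, 55, 0],
    [7, 55, 0],
    [10, 50, -10],
    [10, 40, -20],
    [6, 20, 0],
    [0, 0, 0],
    [0, 0, 0],
    [0, 0, 0],
  ],
  turn=[0, 0, 0, 0.06, 0.07, 0.07, 0.07, 0.07, 0.07, 0.07, 0.07, 0.04, 0, 0, 0],
)

```text
time: 14.68
eef_pos: [0.482, 0.1993, 0.1662]
tcp_rot: [-0.398, 1.57, -0.126]
wrist_force: [-0.0, -0.5, -2.3]
opening: 0.0546
```

```bash
python3 -c "
from h import *
look('n3')
crop('pics/n3_wrist.png',205,0,315,150,5,'pics/n3a.png')
crop('pics/n3_wrist.png',180,150,340,350,3.5,'pics/n3b.png')"
```

```text
t 14.675 [0.482  0.1993 0.1662] jawang 0.2721 q [ 0.14 -0.14 -0.26  1.45 -0.    1.44] F [-0.  -0.5 -2.3] op 0.0546
```

View pics/n3a.png

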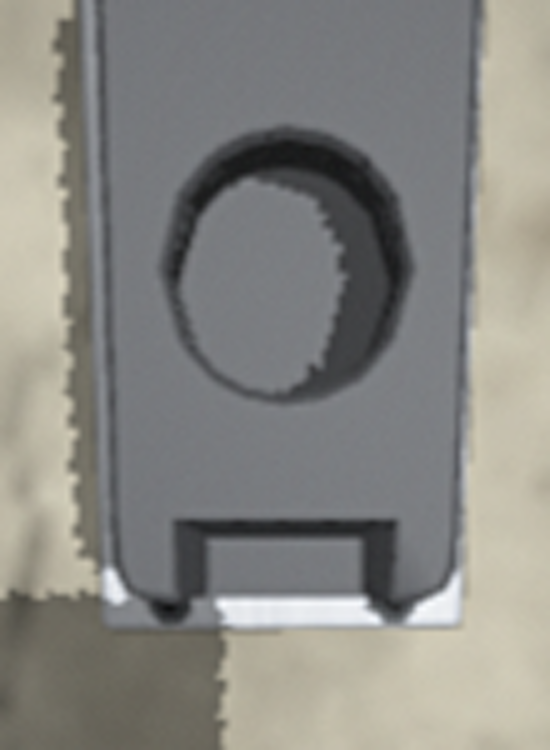

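View pics/n3b.png

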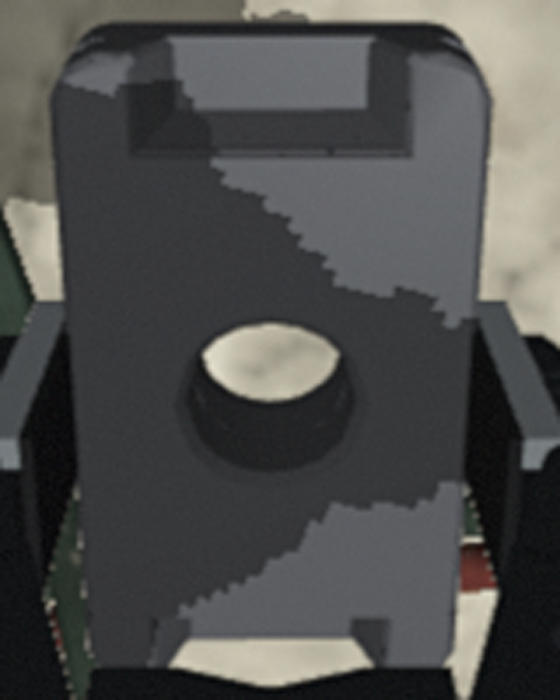

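```bash
python3 - <<'E'
from h import *
b,ab=meas('wide','n3',(205,0),5,.062,(160,413,126,403),[(95,50),(119,540)],[(482,50),(462,540)])
p=np.load('pics/n3_pose.npy')
w,aw=meas('narrow','n3',(180,150),3.5,p[2]+.0182,(178,364,318,475),[(52,130),(92,640)],[(488,120),(452,640)])
print('narrow - tcp',w-p[:2], 'rot',ab-aw); print('move', b-w)
E
```

```text
wide ctr [0.4579 0.3034] dia 0.0384 0.0386 ang 1.8635 1.8441 mean 1.8538 edge off 0.0274 -0.0283
narrow ctr [0.4823 0.201 ] dia 0.0256 0.025 ang 1.8511 1.8439 mean 1.8475 edge off 0.0273 -0.0273
narrow - tcp [0.0002945  0.00169924] rot 0.00632012242316371
move [-0.02441996  0.102374  ]
```

arm_command(
  dp=[
    [-10, 45, 0],
    [-12, 45, 0],
    [-2.4, 12.4, -30],
    [0, 0, -35],
    [0, 0, -17],
    [0, 0, -4],
    [0, 0, 0],
    [0, 0, 0],
  ],
  turn=[0.004, 0, 0, 0, 0, 0, 0, 0],
)

```text
time: 15.72
eef_pos: [0.4585, 0.3026, 0.0813]
tcp_rot: [0.042, 1.569, 0.32]
wrist_force: [0.8, -0.0, -2.6]
opening: 0.0546
```

```bash
python3 -c "
from h import *
look('n4')"
```

```text
t 15.725 [0.4585 0.3026 0.0813] jawang 0.2771 q [ 0.35 -0.02 -0.31  1.29 -0.    1.64] F [ 0.8 -0.  -2.6] op 0.0546
```

View pics/n4_wrist.png

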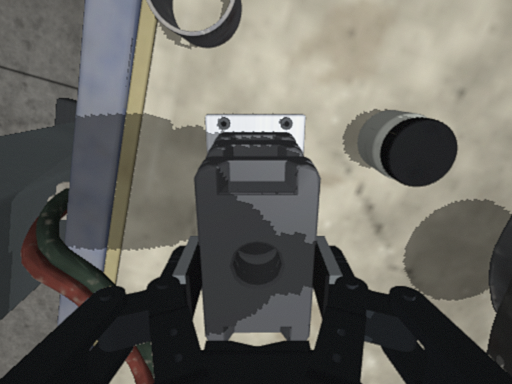

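arm_command(
  dp=[
    [-0.6, -0.7, 0],
    [0, 0, -4],
    [0, 0, -4],
    [0, 0, -4],
    [0, 0, -3.5],
    [0, 0, -2.3],
    [0, 0, 0],
    [0, 0, 0],
  ],
  turn=[0, 0, 0, 0, 0, 0, 0, 0],
)

```text
time: 16.77
eef_pos: [0.4569, 0.3018, 0.0638]
tcp_rot: [-0.62, 1.57, -0.343]
wrist_force: [-8.5, -3.2, 15.8]
opening: 0.0545
```

```bash
python3 -c "
from h import *
look('n5',('side',))
crop('pics/n5_side.png',150,90,270,180,6,'pics/n5s.png')"
```

```text
t 16.775 [0.4569 0.3018 0.0638] jawang 0.2777 q [ 0.34 -0.02 -0.33  1.25 -0.    1.64] F [-8.5 -3.2 15.8] op 0.0545
```

View pics/n5s.png

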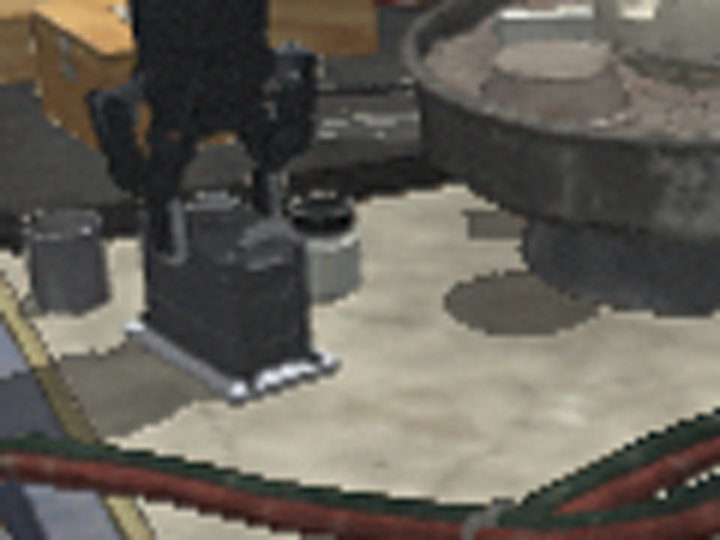

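arm_command(
  dp=[
    [0, 0, 0],
    [0, 0, 0],
    [0, 0, 0],
    [0, 0, 0],
    [0, 0, 20],
    [0, 0, 40],
    [12, -45, 45],
    [14, -55, 0],
    [0, 0, 0],
    [0, 0, 0],
  ],
  turn=[0, 0, 0, 0, 0, 0, 0, 0, 0, 0],
  jaw=72,
)

```text
time: 18.08
eef_pos: [0.4827, 0.2035, 0.1664]
tcp_rot: [0.24, 1.57, 0.517]
wrist_force: [-0.3, -0.4, -0.5]
opening: 0.0721
```

```bash
python3 -c "
from h import *
look('n6')
crop('pics/n6_wrist.png',205,0,315,150,5,'pics/n6a.png')"
```

```text
t 18.075 [0.4827 0.2035 0.1664] jawang 0.2768 q [ 0.15 -0.13 -0.26  1.45  0.    1.44] F [-0.3 -0.4 -0.5] op 0.0721
```

View pics/n6a.png

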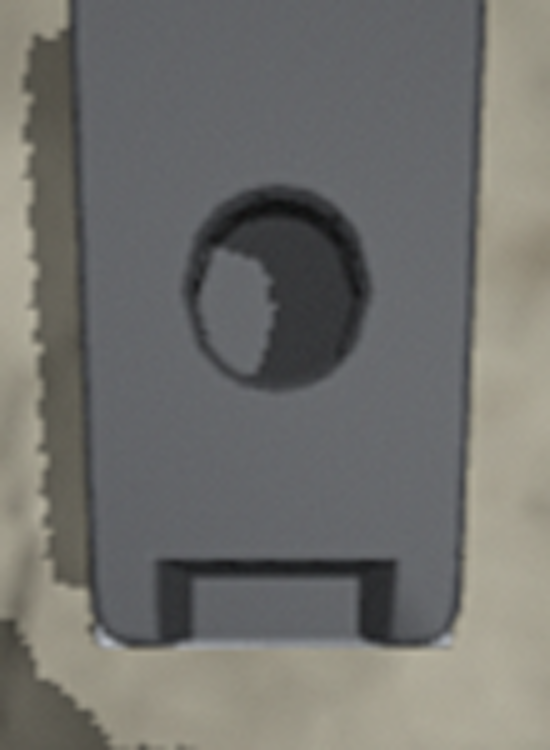

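```bash
python3 - <<'E'
from h import *
meas('narrow','n6',(205,0),5,.082,(182,372,183,392),[(72,50),(93,580)],[(487,50),(462,580)])
E
```

```text
narrow ctr [0.4578 0.3024] dia 0.0267 0.027 ang 1.8528 1.8426 mean 1.8477 edge off 0.0274 -0.0279
```

arm_command(
  dp=[
    [-20, -20, 30],
    [-20, -40, 30],
    [-10, -50, 10],
    [0, -55, 0],
    [0, -55, 0],
    [0, -55, 0],
    [0, -55, 0],
    [0, -55, 0],
    [0, -55, 0],
    [0, -50, 0],
    [40, 0, 0],
    [45, 0, -20],
    [45, 0, -40],
    [27, 6, -36],
    [0, 0, 0],
    [0, 0, 0],
    [0, 0, 0],
    [0, 0, 0],
  ],
  turn=[0.18, 0.18, 0.18, 0.18, 0.18, 0.18, 0.18, 0.18, 0.18, 0.18, 0.18, 0.18, 0.18, 0.18, 0.18, 0.11, 0, 0],
  jaw=85,
)

```text
time: 20.38
eef_pos: [0.5921, -0.2533, 0.1389]
tcp_rot: [-0.613, 1.571, 2.385]
wrist_force: [0.0, -0.0, -0.2]
opening: 0.0851
```

```bash
python3 -c "
from h import *
look('s1',('wrist','side'))
crop('pics/s1_wrist.png',180,80,340,230,5,'pics/s1z.png')"
```

```text
t 20.375 [ 0.5921 -0.2533  0.1389] jawang 2.9972 q [-0.61  0.24  0.08  1.41  0.   -2.03] F [ 0.  -0.  -0.2] op 0.0851
```

View pics/s1_wrist.png

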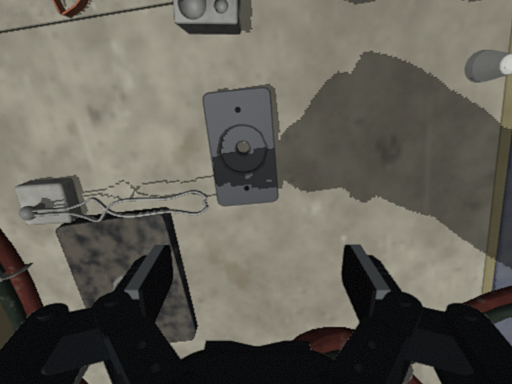

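View pics/s1_side.png

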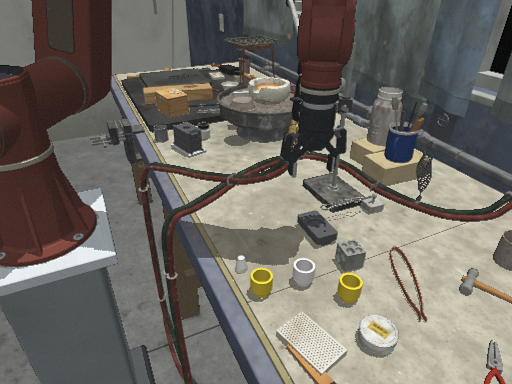

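View pics/s1z.png

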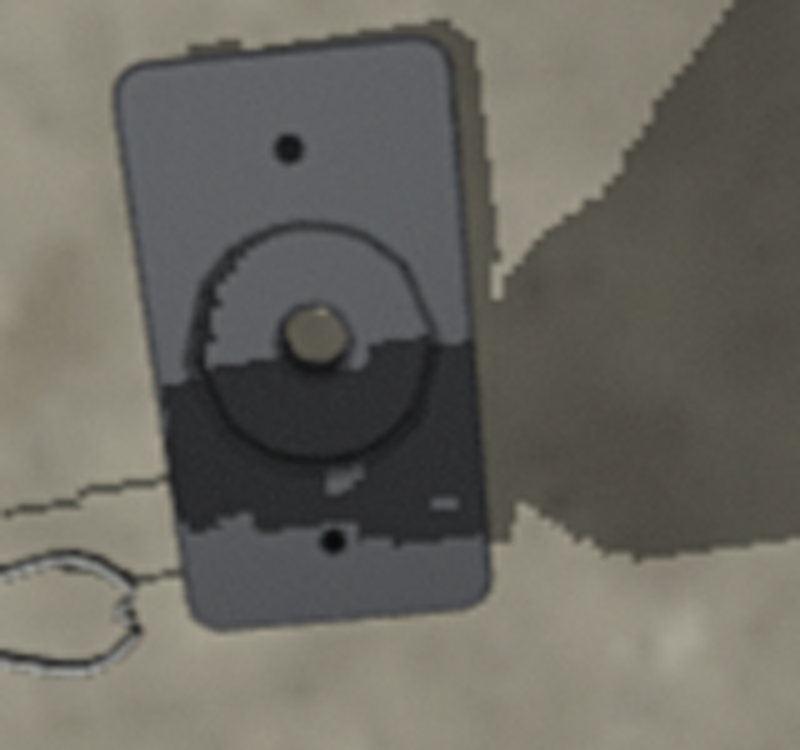

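```bash
python3 - <<'E'
from h import *
meas('sprue','s1',(180,80),5,.030,(187,435,222,463),[(122,140),(186,590)],[(452,90),(490,570)])
c=wc('s1');P=px2w('w',np.array([(289,148),(333,541)])/5.+(180,80),.03,c);print(P,np.arctan2(*(P[0]-P[1])[[1,0]]))
E
```

```text
sprue ctr [ 0.6004 -0.2862] dia 0.0424 0.0416 ang -1.6246 -1.6183 mean -1.6214 edge off 0.0272 -0.0274
[[ 0.59880715 -0.31877499  0.03      ]
 [ 0.60219118 -0.25051466  0.03      ]] -1.620331122591932
```

arm_command(
  dp=[
    [8.3, -32.2, -10],
    [0, 0, -25],
    [0, 0, -25],
    [0, 0, -25],
    [0, 0, -22],
    [0, 0, -15],
    [0, 0, -7],
    [0, 0, 0],
    [0, 0, 0],
  ],
  turn=[0.095, 0, 0, 0, 0, 0, 0, 0, 0],
)

```text
time: 21.6
eef_pos: [0.6006, -0.2866, 0.0109]
tcp_rot: [2.51, 1.569, -0.679]
wrist_force: [-0.1, 0.6, 1.0]
opening: 0.085
```

arm_command(
  dp=[
    [0, 0, 0],
    [0, 0, 0],
    [0, 0, 0],
    [0, 0, 0],
    [0, 0, 0],
    [0, 0, 0],
  ],
  turn=[0, 0, 0, 0, 0, 0],
  jaw=40,
  grip_force=60,
)

```text
time: 22.35
eef_pos: [0.6006, -0.2866, 0.0108]
tcp_rot: [2.568, 1.569, -0.621]
wrist_force: [-0.3, 0.6, 6.3]
opening: 0.0544
```

```bash
python3 -c "
from h import *
look('s2')"
```

```text
t 22.35 [ 0.6006 -0.2866  0.0108] jawang 3.0938 q [-0.64  0.37  0.    1.2   0.   -2.16] F [-0.3  0.6  6.3] op 0.0544
```

View pics/s2_wrist.png

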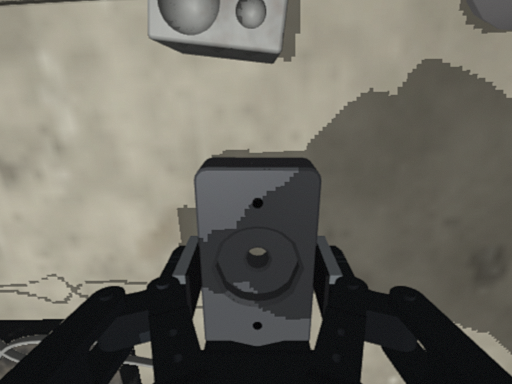

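arm_command(
  dp=[
    [0, 0, 10],
    [0, 0, 40],
    [-20, 0, 50],
    [-45, 0, 50],
    [-50, 0, 50],
    [-45, 0, 20],
    [0, 40, 0],
    [0, 55, 0],
    [0, 55, 0],
    [0, 55, 0],
    [0, 55, 0],
    [0, 55, 0],
    [0, 55, 0],
    [20, 50, -20],
    [15, 45, -20],
    [8, 24, -20],
    [0, 0, 0],
    [0, 0, 0],
    [0, 0, 0],
    [0, 0, 0],
  ],
  turn=[0, 0, 0, -0.17, -0.17, -0.17, -0.17, -0.17, -0.17, -0.17, -0.17, -0.17, -0.17, -0.17, -0.17, -0.17, -0.17, -0.17, -0.17, -0.097],
)

```text
time: 24.9
eef_pos: [0.4917, 0.1916, 0.1612]
tcp_rot: [3.029, 1.57, -2.947]
wrist_force: [0.7, 0.3, -2.5]
opening: 0.0545
```

arm_command(
  dp=[
    [0, 0, 0],
    [0, 0, 0],
  ],
  turn=[0, 0],
)

```text
time: 25.15
eef_pos: [0.492, 0.1916, 0.1612]
tcp_rot: [-2.952, 1.571, -2.639]
wrist_force: [1.1, 0.0, -2.9]
opening: 0.0549
```

```bash
python3 -c "
from h import *
look('s3')
crop('pics/s3_wrist.png',205,0,315,150,5,'pics/s3a.png')
crop('pics/s3_wrist.png',180,150,340,350,3.5,'pics/s3b.png')"
```

```text
t 25.15 [0.492  0.1916 0.1612] jawang 0.3138 q [ 0.12 -0.12 -0.25  1.44 -0.    1.38] F [ 1.1  0.  -2.9] op 0.0549
```

View pics/s3_wrist.png

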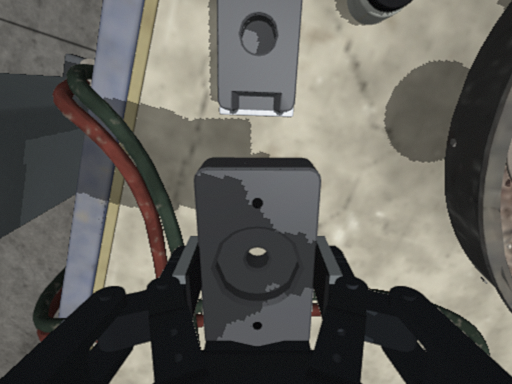

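View pics/s3a.png

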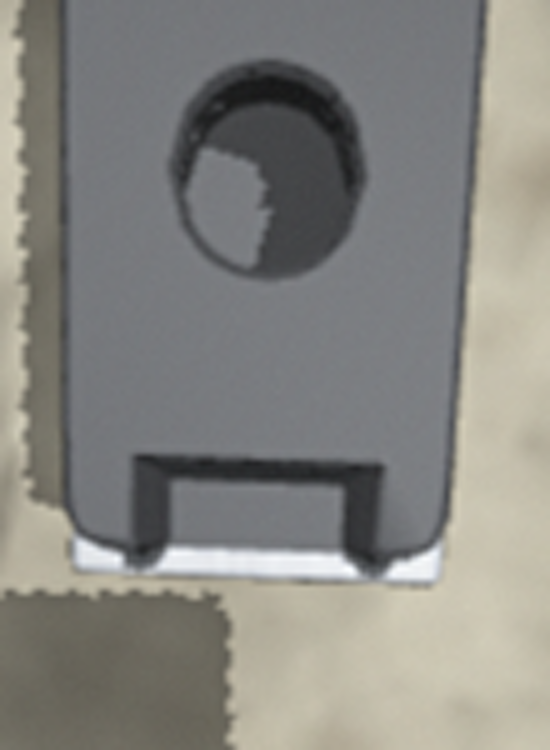

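View pics/s3b.png

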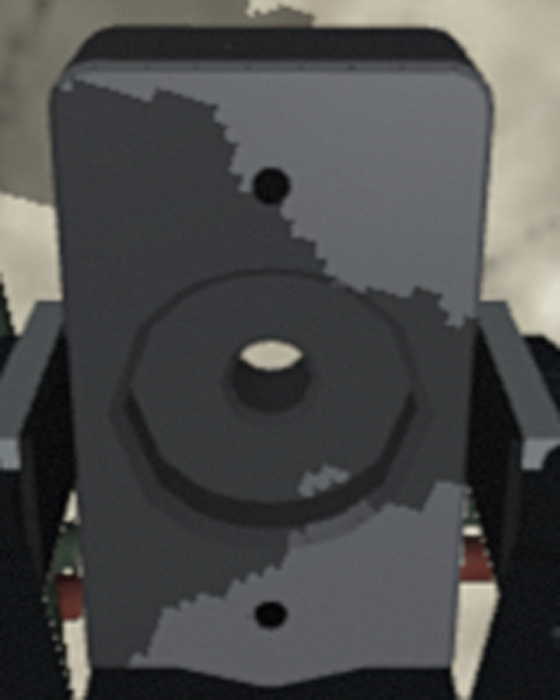

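```bash
python3 - <<'E'
from h import *
b,ab=meas('narrow','s3',(205,0),5,.082,(167,367,60,280),[(60,50),(70,490)],[(487,30),(447,510)])
p=np.load('pics/s3_pose.npy'); z=p[2]-.0108+.030
w,aw=meas('sprue','s3',(180,150),3.5,z,(108,430,267,545),[(52,130),(92,660)],[(490,120),(452,660)])
P=px2w('w',np.array([(271,186),(270,614)])/3.5+(180,150),z,wc('s3'));h=P.mean(0)[:2];print('holes',h,np.arctan2(*(P[0]-P[1])[[1,0]]),np.linalg.norm(P[0]-P[1]))
print('off tcp',w-p[:2],h-p[:2])
E
```

```text
narrow ctr [0.4577 0.3023] dia 0.0268 0.0265 ang 1.868 1.8382 mean 1.8531 edge off 0.0272 -0.0277
sprue ctr [0.4923 0.192 ] dia 0.0442 0.0442 ang 1.89 1.8851 mean 1.8876 edge off 0.0269 -0.0276
holes [0.49285024 0.19103708] 1.883096349293688 0.06804974346297339
off tcp [0.00037339 0.00044106] [ 0.00089422 -0.00051721]
```

arm_command(
  dp=[
    [-12, 40, 0],
    [-14, 45, 0],
    [-9.2, 25.6, -20],
    [0, 0, -25],
    [0, 0, -15],
    [0, 0, 0],
    [0, 0, 0],
  ],
  turn=[-0.018, -0.018, 0, 0, 0, 0, 0],
)

```text
time: 26.08
eef_pos: [0.4575, 0.302, 0.1021]
tcp_rot: [0.037, 1.57, 0.312]
wrist_force: [0.2, -0.4, -1.9]
opening: 0.0544
```

```bash
python3 -c "
from h import *
look('s4')"
```

```text
t 26.075 [0.4575 0.302  0.1021] jawang 0.2752 q [ 0.34 -0.04 -0.28  1.33 -0.    1.64] F [ 0.2 -0.4 -1.9] op 0.0544
```

View pics/s4_wrist.png

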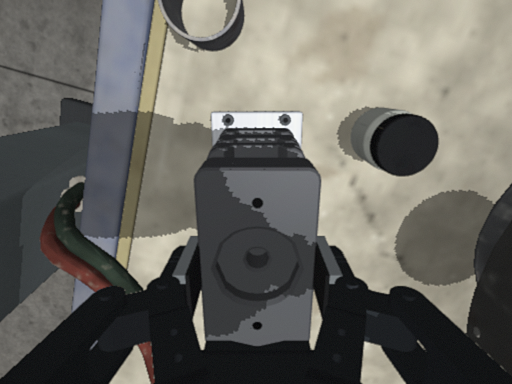

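Adjust −0.6 mm in x and descend 17.5 mm.

arm_command(
  dp=[
    [-0.5, 0.2, 0],
    [0, 0, -4],
    [0, 0, -4],
    [0, 0, -4],
    [0, 0, -3.2],
    [0, 0, -2.3],
    [0, 0, 0],
    [0, 0, 0],
  ],
  turn=[0, 0, 0, 0, 0, 0, 0, 0],
)

```text
time: 27.12
eef_pos: [0.4563, 0.3023, 0.0848]
tcp_rot: [-0.76, 1.57, -0.484]
wrist_force: [-4.9, -2.5, 7.6]
opening: 0.0548
```

```bash
python3 -c "
from h import *
look('s5',('side',))
crop('pics/s5_side.png',150,90,270,180,6,'pics/s5s.png')"
```

```text
t 27.125 [0.4563 0.3023 0.0848] jawang 0.2757 q [ 0.35 -0.03 -0.31  1.29 -0.    1.64] F [-4.9 -2.5  7.6] op 0.0548
```

View pics/s5s.png

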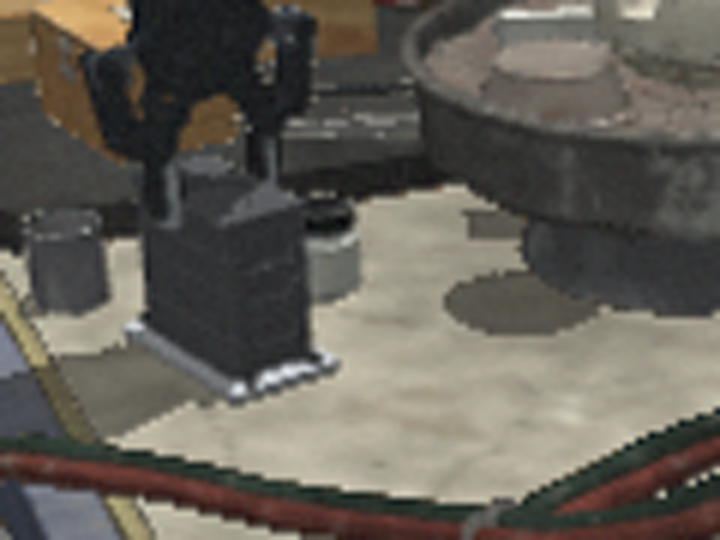

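Seated at the expected height (0.0848). Release and check.

arm_command(
  dp=[
    [0, 0, 0],
    [0, 0, 0],
    [0, 0, 0],
    [0, 0, 0],
    [0, 0, 20],
    [0, 0, 40],
    [12, -45, 45],
    [14, -55, 0],
    [0, 0, 0],
    [0, 0, 0],
  ],
  turn=[0, 0, 0, 0, 0, 0, 0, 0, 0, 0],
  jaw=72,
)

```text
time: 28.42
eef_pos: [0.4821, 0.2041, 0.188]
tcp_rot: [0.245, 1.57, 0.52]
wrist_force: [0.1, 0.0, 0.2]
opening: 0.0723
```

```bash
python3 -c "
from h import *
look('s6')
crop('pics/s6_wrist.png',205,0,315,150,5,'pics/s6a.png')"
```

```text
t 28.425 [0.4821 0.2041 0.188 ] jawang 0.2749 q [ 0.15 -0.14 -0.22  1.49  0.    1.45] F [0.1 0.  0.2] op 0.0723
```

View pics/s6a.png

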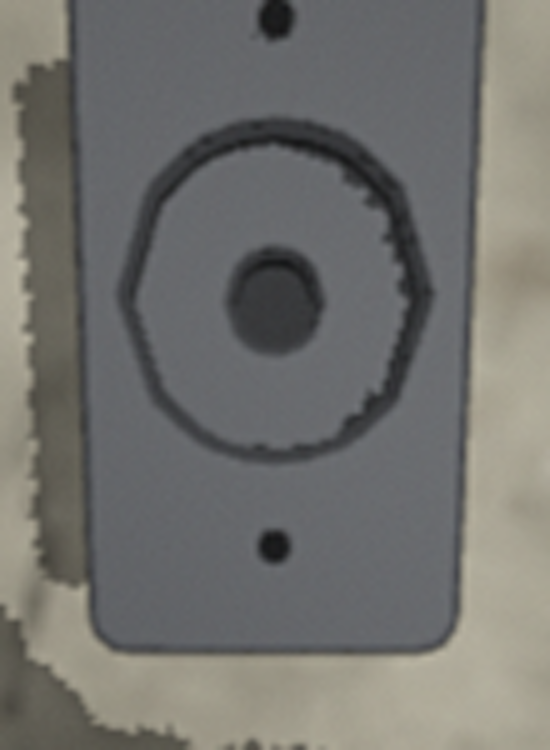

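```bash
python3 - <<'E'
from h import *
meas('sprue','s6',(205,0),5,.104,(118,433,118,465),[(72,50),(92,590)],[(485,50),(462,590)])
P=px2w('w',np.array([(276,17),(275,546)])/5.+(205,0),.104,wc('s6'));print('holes',P.mean(0),np.linalg.norm(P[0]-P[1]))
E
```

```text
sprue ctr [0.4574 0.3022] dia 0.0442 0.0449 ang 1.8479 1.8455 mean 1.8467 edge off 0.0273 -0.0279
holes [0.45745962 0.30212256 0.104     ] 0.06825739205719698
```

arm_command(
  dp=[
    [-25, -30, 30],
    [-25, -50, 25],
    [-2, -55, 0],
    [0, -55, 0],
    [0, -55, 0],
    [0, -55, 0],
    [0, -55, 0],
    [0, -55, 0],
    [10, -55, 0],
    [20, -55, -20],
    [15, -50, -30],
    [11, -38, -33],
    [0, 0, 0],
    [0, 0, 0],
  ],
  turn=[0.073, 0.073, 0.073, 0.073, 0.073, 0.073, 0.073, 0.073, 0.073, 0.073, 0.073, 0.073, 0, 0],
  jaw=78,
)

```text
time: 30.22
eef_pos: [0.4867, -0.4028, 0.1594]
tcp_rot: [0.541, 1.57, 1.694]
wrist_force: [0.8, -0.7, 0.7]
opening: 0.078
```

```bash
python3 -c "
from h import *
look('c1')"
```

```text
t 30.225 [ 0.4867 -0.4028  0.1594] jawang 1.1525 q [-0.9   0.2   0.07  1.44  0.   -0.48] F [ 0.8 -0.7  0.7] op 0.078
```

View pics/c1_wrist.png

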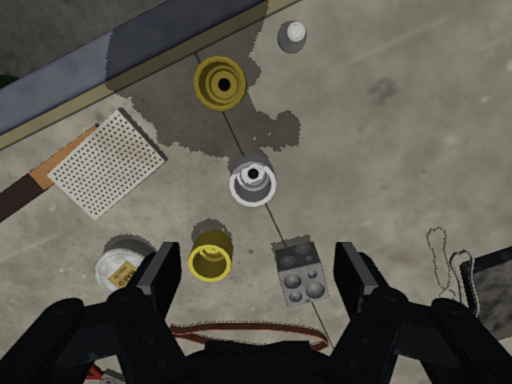

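```bash
python3 -c "
from h import *
crop('pics/c1_wrist.png',215,140,295,220,7,'pics/c1z.png')"
```

```text
(no output)
```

View pics/c1z.png

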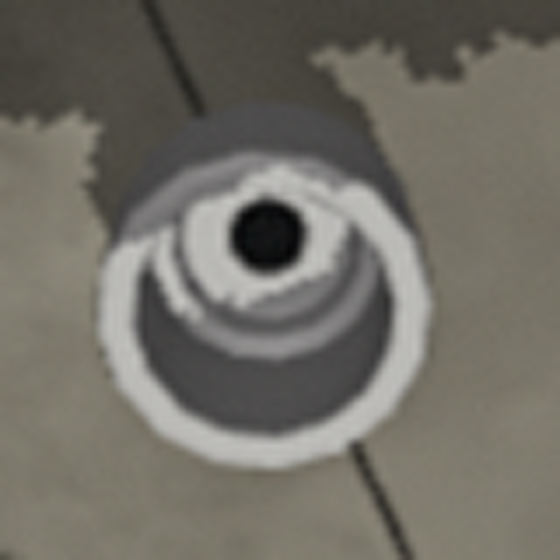

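```bash
python3 - <<'E'
from h import *
c=wc('c1'); f=lambda p:px2w('w',np.array(p)/7.+(215,140),.044,c)
E=f([(98,310),(433,310),(266,152),(266,468)]); print(E.round(4),E.mean(0),np.linalg.norm(E[0]-E[1]),np.linalg.norm(E[2]-E[3]))
g=px2w('w',np.array([(268,235)])/7.+(215,140),.004,c); print('hole floor z~4mm',g)
E
```

```text
[[ 0.4787 -0.4262  0.044 ]
 [ 0.4964 -0.3864  0.044 ]
 [ 0.4683 -0.3976  0.044 ]
 [ 0.5078 -0.4154  0.044 ]] [ 0.48778053 -0.40639452  0.044     ] 0.043623255117127176 0.04329339362981492
hole floor z~4mm [[ 0.48864378 -0.40692112  0.004     ]]
```

arm_command(
  dp=[
    [1.2, -3.7, -10],
    [0, 0, -30],
    [0, 0, -30],
    [0, 0, -30],
    [0, 0, -22],
    [0, 0, -13],
    [0, 0, -6],
    [0, 0, 0],
    [0, 0, 0],
  ],
  turn=[0, 0, 0, 0, 0, 0, 0, 0, 0],
)

```text
time: 31.4
eef_pos: [0.4876, -0.4083, 0.0191]
tcp_rot: [-1.985, 1.569, -0.833]
wrist_force: [0.0, -0.6, -0.2]
opening: 0.0783
```

```bash
python3 -c "
from h import *
look('c2')"
```

```text
t 31.4 [ 0.4876 -0.4083  0.0191] jawang 1.1517 q [-0.9   0.28 -0.1   1.19  0.   -0.48] F [ 0.  -0.6 -0.2] op 0.0783
```

View pics/c2_wrist.png

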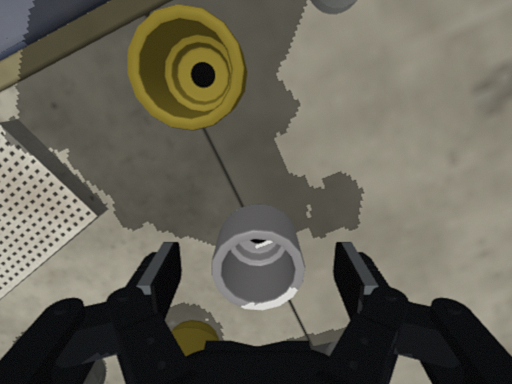

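arm_command(
  dp=[
    [0, 0, 0],
    [0, 0, 0],
    [0, 0, 0],
    [0, 0, 0],
    [0, 0, 0],
    [0, 0, 0],
    [0, 0, 0],
  ],
  turn=[0, 0, 0, 0, 0, 0, 0],
  jaw=30,
  grip_force=40,
)

```text
time: 32.33
eef_pos: [0.4874, -0.408, 0.0186]
tcp_rot: [-1.899, 1.57, -0.747]
wrist_force: [-0.6, 0.9, 5.2]
opening: 0.0425
```

```bash
python3 -c "
from h import *
look('c3')"
```

```text
t 32.325 [ 0.4874 -0.408   0.0186] jawang 1.1517 q [-0.9   0.28 -0.1   1.19  0.   -0.48] F [-0.6  0.9  5.2] op 0.0425
```

View pics/c3_wrist.png

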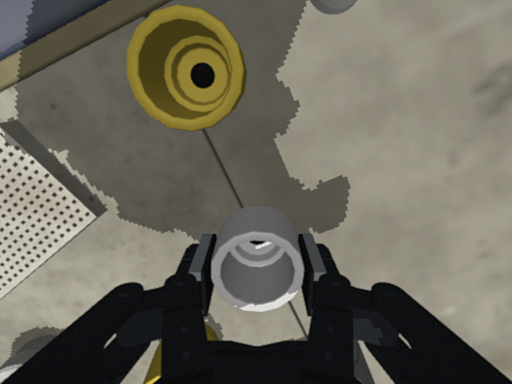

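arm_command(
  dp=[
    [0, 0, 10],
    [0, 0, 40],
    [-5, 0, 55],
    [-10, 40, 60],
    [-15, 50, 50],
    [-15, 55, 0],
    [-10, 55, 0],
    [0, 55, 0],
    [0, 55, 0],
    [0, 55, 0],
    [0, 55, 0],
    [0, 55, 0],
    [20, 55, 0],
    [20, 50, -20],
    [10, 32, -20],
    [0, 0, 0],
    [0, 0, 0],
    [0, 0, 0],
  ],
  turn=[0, 0, 0, -0.073, -0.073, -0.073, -0.073, -0.073, -0.073, -0.073, -0.073, -0.073, -0.073, -0.073, -0.073, 0, 0, 0],
)

```text
time: 34.62
eef_pos: [0.4859, 0.191, 0.1787]
tcp_rot: [-0.288, 1.569, -0.013]
wrist_force: [0.5, 0.2, -1.0]
opening: 0.0431
```

```bash
python3 -c "
from h import *
look('c4')
crop('pics/c4_wrist.png',190,0,330,150,5,'pics/c4a.png')
crop('pics/c4_wrist.png',190,190,330,330,5,'pics/c4b.png')"
```

```text
t 34.625 [0.4859 0.191  0.1787] jawang 0.2749 q [ 0.12 -0.14 -0.24  1.47 -0.    1.42] F [ 0.5  0.2 -1. ] op 0.0431
```

View pics/c4_wrist.png

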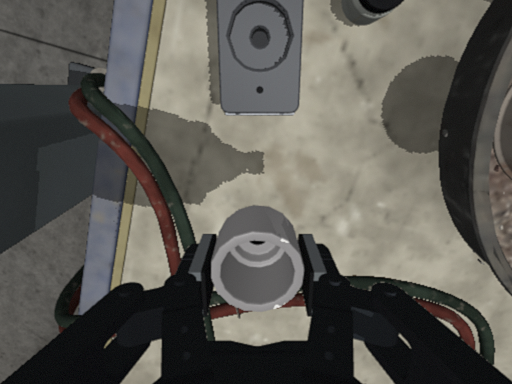

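View pics/c4a.png

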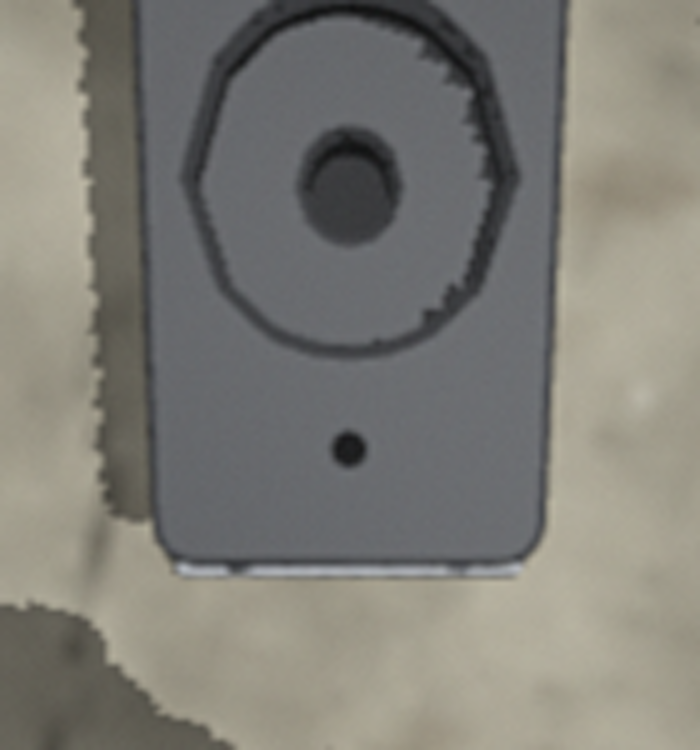

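View pics/c4b.png

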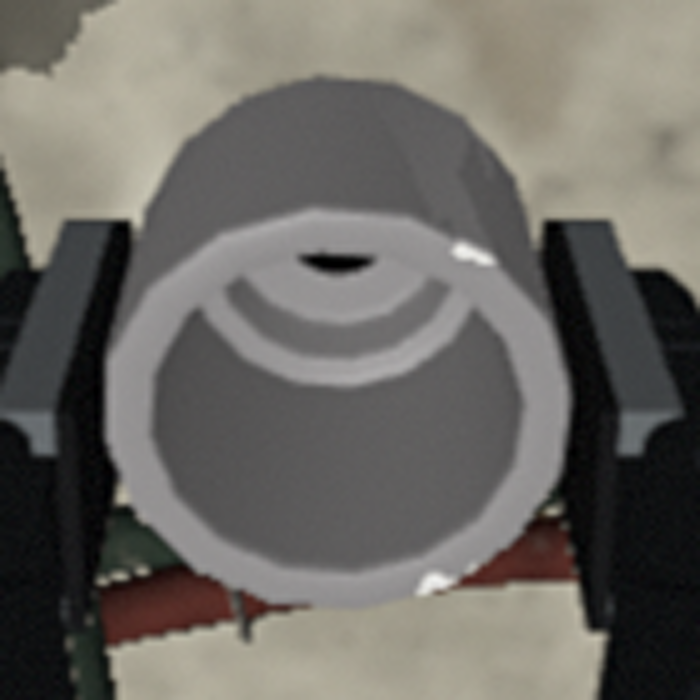

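```bash
python3 - <<'E'
from h import *
c=wc('c4'); p=np.load('pics/c4_pose.npy'); f=lambda q,z,o:px2w('w',np.array(q)/5.+o,z,c)
E=f([(104,407),(572,407),(338,208),(338,606)],p[2]+.0254,(190,190)); print(E.mean(0),np.linalg.norm(E[0]-E[1]),np.linalg.norm(E[2]-E[3]),'off',(E.mean(0)-p[:3])[:2], (E[:2].mean(0)-E[2:].mean(0)))
h=f([(349,449),(350,182),(520,182),(180,182)],.104,(190,0)); print(h, h[2:].mean(0)); a=1.8467; print('seat via hole', h[0,:2]+.0341*np.array([np.cos(a),np.sin(a)]))
E
```

```text
[0.48626664 0.19271103 0.20414385] 0.042965377582511156 0.04268929584606302 off [0.00032819 0.00171546] [-0.00027946  0.00102056  0.        ]
[[0.4666402  0.26924864 0.104     ]
 [0.45759367 0.30141624 0.104     ]
 [0.47914012 0.30750467 0.104     ]
 [0.43605731 0.29533066 0.104     ]] [0.45759871 0.30141767 0.104     ]
seat via hole [0.45735079 0.30205896]
```

arm_command(
  dp=[
    [-10, 40, 0],
    [-12, 45, 0],
    [-6.7, 25, -20],
    [0, 0, -20],
    [0, 0, -8],
    [0, 0, 0],
    [0, 0, 0],
  ],
  turn=[0, 0, 0, 0, 0, 0, 0],
)

```text
time: 35.55
eef_pos: [0.4576, 0.3012, 0.1306]
tcp_rot: [0.004, 1.57, 0.279]
wrist_force: [0.5, 0.5, -1.3]
opening: 0.0428
```

```bash
python3 -c "
from h import *
look('c5',('wrist','side'))
crop('pics/c5_side.png',150,70,270,180,6,'pics/c5s.png')"
```

```text
t 35.55 [0.4576 0.3012 0.1306] jawang 0.2744 q [ 0.34 -0.05 -0.24  1.38 -0.    1.64] F [ 0.5  0.5 -1.3] op 0.0428
```

View pics/c5_wrist.png

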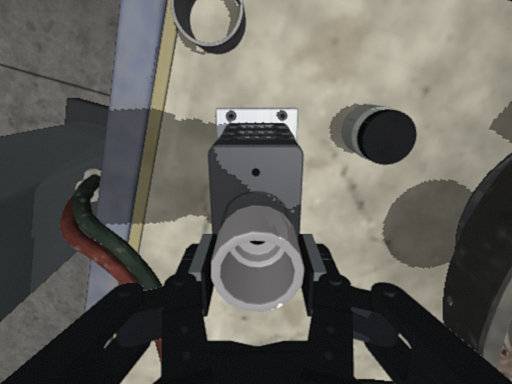

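View pics/c5s.png

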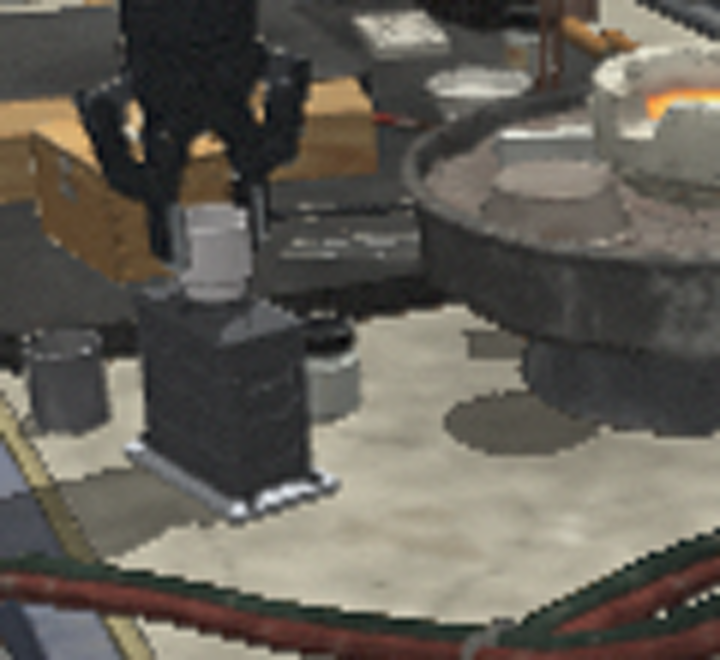

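arm_command(
  dp=[
    [0, 0, -4],
    [0, 0, -4],
    [0, 0, -4],
    [0, 0, -2],
    [0, 0, -1.8],
    [0, 0, 0],
    [0, 0, 0],
  ],
  turn=[0, 0, 0, 0, 0, 0, 0],
)

```text
time: 36.52
eef_pos: [0.4569, 0.3019, 0.1145]
tcp_rot: [0.043, 1.57, 0.319]
wrist_force: [-2.6, -1.2, 5.8]
opening: 0.0426
```

```bash
python3 -c "
from h import *
look('c6',('side',))
crop('pics/c6_side.png',150,70,270,180,6,'pics/c6s.png')"
```

```text
t 36.525 [0.4569 0.3019 0.1145] jawang 0.2757 q [ 0.34 -0.04 -0.27  1.35 -0.    1.64] F [-2.6 -1.2  5.8] op 0.0426
```

View pics/c6s.png

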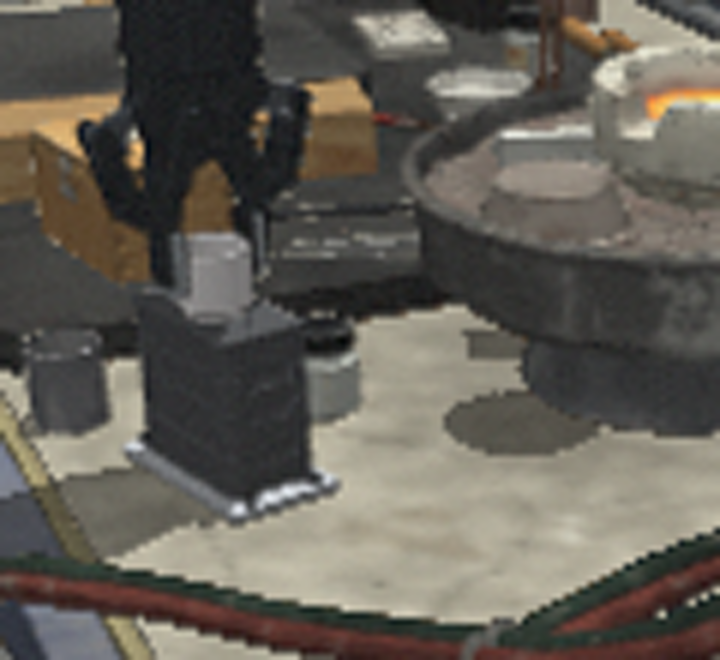

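Down at the expected height with the foot in the seat. Release slowly, go up and back.

arm_command(
  dp=[
    [0, 0, 0],
    [0, 0, 0],
    [0, 0, 0],
    [0, 0, 0],
    [0, 0, 0],
    [0, 0, 15],
    [0, 0, 35],
    [0, 0, 40],
    [12, -45, 15],
    [14, -55, 0],
    [0, 0, 0],
    [0, 0, 0],
  ],
  turn=[0, 0, 0, 0, 0, 0, 0, 0, 0, 0, 0, 0],
  jaw=66,
)

```text
time: 38.08
eef_pos: [0.4831, 0.202, 0.2198]
tcp_rot: [0.224, 1.57, 0.499]
wrist_force: [0.1, 0.2, -0.4]
opening: 0.0658
```

```bash
python3 -c "
from h import *
look('c7',('wrist','side','top'))
crop('pics/c7_wrist.png',190,0,330,150,5,'pics/c7a.png')
crop('pics/c7_side.png',150,70,270,180,6,'pics/c7s.png')"
```

```text
t 38.075 [0.4831 0.202  0.2198] jawang 0.2749 q [ 0.15 -0.13 -0.16  1.54  0.    1.44] F [ 0.1  0.2 -0.4] op 0.0658
```

View pics/c7a.png

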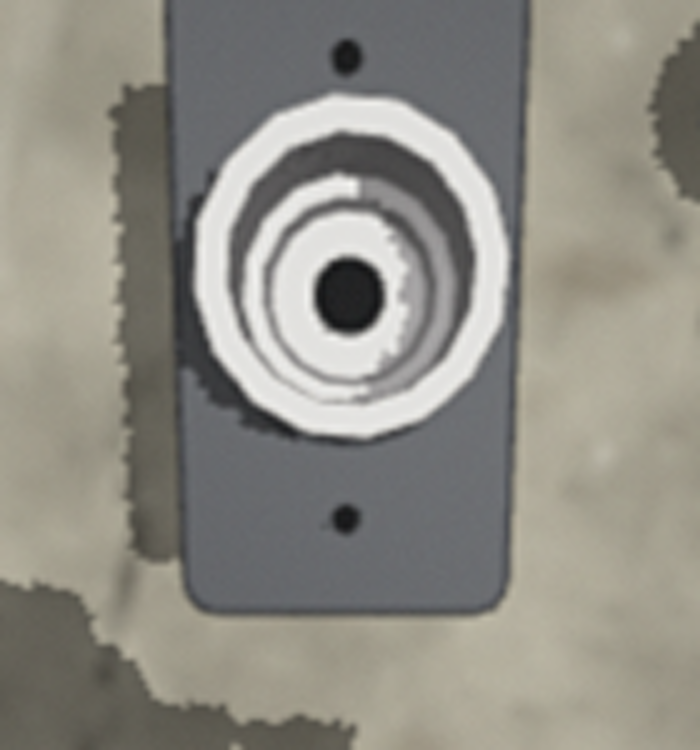

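View pics/c7s.png

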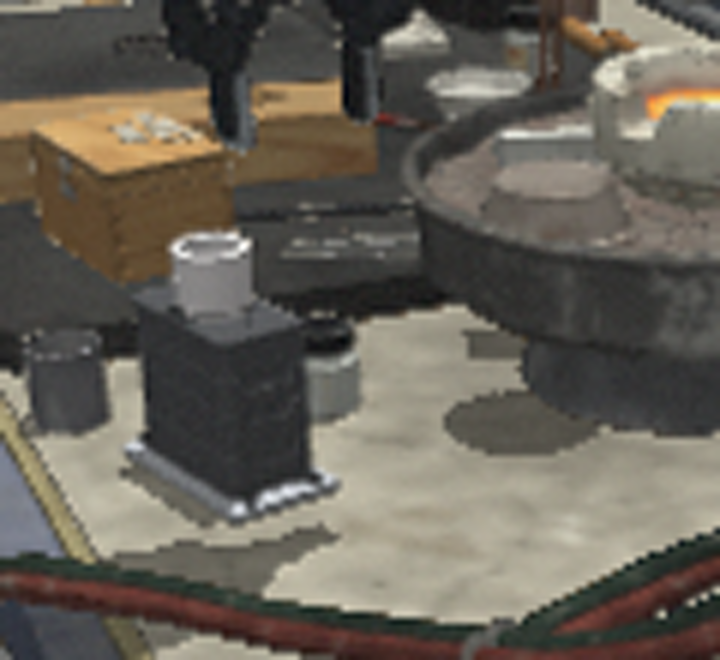

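View pics/c7_top.png

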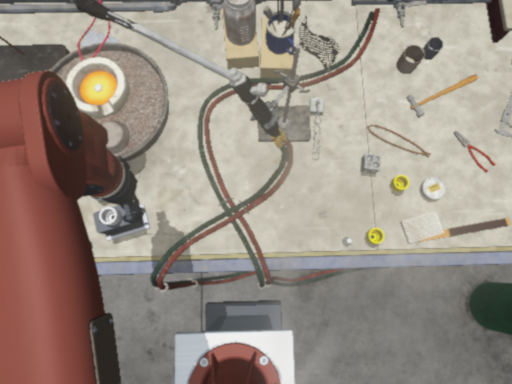

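```bash
python3 - <<'E'
from h import *
c=wc('c7'); f=lambda q,z:px2w('w',np.array(q)/5.+(190,0),z,c)
E=f([(193,266),(508,266),(350,93),(350,438)],.140); print('cup rim',E.mean(0),np.linalg.norm(E[0]-E[1]),np.linalg.norm(E[2]-E[3]))
print('cup bottom hole',f([(349,295)],.100), 'sprue holes mid',f([(347,57),(346,518)],.104).mean(0))
E
```

```text
cup rim [0.45749769 0.30285877 0.14      ] 0.04315489095176964 0.04335636716950237
cup bottom hole [[0.45774929 0.30294385 0.1       ]] sprue holes mid [0.45752885 0.30208447 0.104     ]
```

```bash
python3 -c "
from workcell import bot
print(bot.close_job())"
```

```text
the job is handed in; nothing more can be done
None
```

The mould is made up on its base and the job is handed in at about 38 s of the 141 s allowed. The stack is wide-bored plate, narrow-bored plate, sprue plate with its seat upwards, then the white pouring cup in the seat.

- **Position:** from the wrist camera, the base centre is at (0.458, 0.305). The plates sit at (0.458, 0.303), (0.458, 0.302) and (0.457, 0.302), and the cup at (0.457, 0.303). Each is within about 1.3 mm of the one below.
- **Angles and height:** the plates are parallel within about 0.01 rad. Each of the four parts came down to its expected seated height within about 0.2 mm. For the cup, the rim and bottom hole share the same centre, so it stands upright.
- **Bystanders:** I never handled the jar, cone, dapping block or yellow cups. The last pictures show all of them in place, though I did not measure the jar again.
- **Forces and clearance:** contact force on seating reached about 16 N at most, and the gripper ended clear of everything.

Two checks differed slightly. The measured centres shift by 1 to 2.5 mm in y going up the stack, probably camera calibration. The cup's offset in the grip read about 1 mm different before and after gripping. Both are within the 4 mm tolerance.

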